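Key turned handles into the polishing jig, lock their keepers and engage the clutch

ROBOT

A 6-joint arm with a two-finger parallel gripper is mounted at the origin on the work surface. World frame = base frame: x ahead of the robot, y to its left, z up, the work surface at z = 0. Lengths are in m, angles in degrees, forces in N, time in s.
With the tool pointing down it reaches from about 0.4 to 0.825 m from the base axis. Payload 7 kg.
Tool frame: the origin (TCP) lies at the centre of the arm's flange, where the gripper is bolted on; the fingertips stand 178 mm ahead of it and the grasp point (between the pads) lies 159 mm ahead of it; x points along the fingers, y is the direction in which the jaws open and shut, and the axes are right-handed (so a half turn about x gives the same grasp; the last joint's range is limited). The gripper opens to 88 mm and grips with 3 to 60 N. Pads are 19 mm wide; open, the fingers measure 130 mm over their backs; the gripper's body (78 mm by 193 mm) begins 47 mm behind the grasp point.
Start: joints at [87.554, 20.546, 0.682, 0, -70.136, -16.507], TCP at [0.219, 0.638, 0.405] pointing down, gripper open.
Joint ranges: [-176.03, 176.03], [-82.01, 121.73], [-58.28, 71.71], [-173.87, 95.51], [-174.79, -0.11], [-173.66, 173.66]. Speed limits (degrees/s): [136.94, 136.94, 172.46, 180, 180, 180].

INTERFACE

Orientations are given as [roll, pitch, yaw] about the fixed x, y, z axes, in that order (R = Rz(yaw) Ry(pitch) Rx(roll)).
In Python, from plant import ctrl gives the robot as it stands. The module is installed in compiled form; this text tells all that it offers.
- The arm moves only by the shell command python3 -m inch 'ROWS'. ROWS is JSON, one flat list of numbers, 7 for each row, row after row: the shift along the tool's x, y, z in m, then the turn, a rotation vector about the tool's x, y, z in degrees, then the finger opening in m, from 0 to 0.0876. In form: [dx, dy, dz, rx, ry, rz, hand, dx, dy, dz, rx, ry, rz, hand, ...]. A call has 1 to 20 rows; each row shifts and turns the pose as measured when the row begins, along the tool's axes as they then stand; what a row does not reach is not made up. A row lasts 1/8 s, in which the tool goes at most 62.5 mm and 10.7 degrees, less where a joint would pass 70% of its speed; a pose out of reach is approached as far as the arm can. A call with a gripper value outside its range is refused whole. The fingers move at their own pace and stop on an object; the grip force is fixed at half the most. Time passes only in rows, so rows that do not move let the fingers close. It gives the time, the measured TCP pose, the force and the opening at its end, in the units of the state.
- ctrl.get_obs(): the state, without advancing time (a new reading comes with each control period).
- ctrl.snapshot(name): name is "side" or "top" or "wrist"; returns a dict with "color" (420x560x3 uint8, red, green, blue), "depth" (420x560 float32, m along the optical axis (not along the pixel's ray), 0 where there is no reading), "K" (3x3 intrinsics, pixels), "position" and "attitude" of the camera in the world; the wrist camera has in their place "hand_eye" (4x4, takes a point from camera to tool coordinates, whose origin is the TCP and whose axes are the tool frame's). Camera axes: x right, y up, looking along -z (the intrinsics and any distortion apply to the point x, -y, -z); pixel columns grow to the right and rows downward; lengths in m; the calibration is good to about 2 mm. A picture is of the moment at which its call begins: read the wrist's pose just before it.
- ctrl.close_job(): hands the job in, once; it reports no verdict.
The state is a dict: "clock": time; "joint_pos": joint angles; "qvel": joint speeds; "tau": joint torques, N m; "tool_pos": TCP position; "orientation": TCP orientation; "force": force on the tool from outside, world axes, zero at the start; "moment": the same for the moment, N m; "opening": finger opening in m.
Only numpy, scipy, OpenCV 4.12 (cv2) and the standard library are available. Lean on these libraries where they do the work, as an engineer would, in place of code of your own. Each camera call takes 0.05 s, during which the arm holds its last target.

TASK

Load every handle that stands in the carrier board into a socket of the jig, one per socket in any order: turn it until the flats of its black stub meet the flats in the bore and it drops fully home with its collar down on the socket's rim, then swing that socket's forked keeper over it and press the pad down until the catch clicks and holds it shut. Leave the keepers of empty sockets standing open. Only when all the handles are locked in, push the clutch lever right over to its far side, and do not disturb the brick, the tin or the mallet.

Things in the scene. Friction and masses are not known exactly. Their poses are not given: they have to be found in the camera images.
- handle0_mid (a point): Stubby handle 87 mm tall, 0.16 kg; point on its axis 43.5 mm above its foot, z up, x square to the flats (a half turn is the same). From the foot: black stub 22 mm long, 40 mm across, two flats 28 mm apart; black collar 8 mm thick, 52 mm across, with parallel flats 36 mm apart; round wooden grip 57 mm long, 30 mm across. Starts upright in a carrier pocket, any yaw; None if absent (2 or 3 present).
- handle1_mid (a point): Another handle, just like handle0: point on its axis half-way up (43.5 mm above its foot), z up, x square to the flats of its stub and collar. The collar's flats are seen from above and parallel to the stub's. None if absent.
- handle2_mid (a point): Another handle, just like handle0: point on its axis half-way up (43.5 mm above its foot), z up, x square to the flats of its stub and collar. The collar's flats are seen from above and parallel to the stub's. None if absent.
- bore0 (a point): Centre of socket 0's bore at rim level, 46 mm above the bench; x points away from the robot, square to the bore's flats, y along them, z up. A fixed steel boss 68 mm across on a plank 20 mm thick. The bore is round, 43 mm across, for 8 mm; below, two dark flats 30.5 mm apart leave a hole 18 mm deeper. All three sockets are alike, in a row 120 mm apart.
- keeper0_hinge (a point): Mid-width point on the hinge axis of keeper 0: 52 mm from the bore's axis on the robot's side (-x of the bore), 12 mm above the rim. Axes as at the bore; the hinge axis runs along y. Hinge lugs rise 4 mm above it.
- keeper0 (a joint): Angle of socket 0's forked keeper, rad: 0 shut over the collar, 1.57 upright, 2.2 leaning back to the robot (starts open, 1.95 to 2.2). Flat aluminium 5 mm thick, 108 mm long from the hinge; two prongs 12 mm wide, 40 mm apart, pass either side of the grip; the +y prong ends in the press pad.
- keeper0_pad (a point): Top centre of keeper 0's press pad, 26 mm (x) by 28 mm (y), 5 mm thick; z normal to it. 88 mm from the hinge axis and 34 mm to the +y side of the bore's axis; with the keeper shut 36 mm beyond the bore's axis and 14.5 mm above the rim. The catch post stands 29 mm beyond the pad's centre and 12 mm higher than the pad.
- bore1 (a point): Centre of socket 1's bore at rim level, axes and sizes as bore0. A stub let into the bore rests on the two flats with its collar 14 mm above the rim, until it is turned to within about 4 degrees of them; then it drops, and home its collar lies on the rim. It needs no push.
- keeper1_hinge (a point): Mid-width point on the hinge axis of keeper 1: 52 mm from the bore's axis on the robot's side (-x of the bore), 12 mm above the rim. Axes as at the bore; the hinge axis runs along y. Hinge lugs rise 4 mm above it.
- keeper1 (a joint): Angle of socket 1's keeper, rad, as keeper0. It falls by its own weight to the side of upright it leans to. Pushed over, it comes to rest on a spring ball catch at about 0.13; about 6 N down on the pad snaps it past the ball to 0, where the catch holds it.
- keeper1_pad (a point): Top centre of keeper 1's press pad, 26 mm (x) by 28 mm (y), 5 mm thick; z normal to it. 88 mm from the hinge axis and 34 mm to the +y side of the bore's axis; with the keeper shut 36 mm beyond the bore's axis and 14.5 mm above the rim. The catch post stands 29 mm beyond the pad's centre and 12 mm higher than the pad.
- bore2 (a point): Centre of socket 2's bore at rim level, axes and sizes as bore0.
- keeper2_hinge (a point): Mid-width point on the hinge axis of keeper 2: 52 mm from the bore's axis on the robot's side (-x of the bore), 12 mm above the rim. Axes as at the bore; the hinge axis runs along y. Hinge lugs rise 4 mm above it.
- keeper2 (a joint): Angle of socket 2's keeper, rad, as keeper0. It cannot shut over a handle that is not home, nor can a handle be put in beneath it.
- keeper2_pad (a point): Top centre of keeper 2's press pad, 26 mm (x) by 28 mm (y), 5 mm thick; z normal to it. 88 mm from the hinge axis and 34 mm to the +y side of the bore's axis; with the keeper shut 36 mm beyond the bore's axis and 14.5 mm above the rim. The catch post stands 29 mm beyond the pad's centre and 12 mm higher than the pad.
- clutch (a joint): Clutch lever angle at the -y end of the jig, rad: 0 leaning towards the robot (starts 0 to 0.15), 1.0 leaning away from it, and it stays where it is put (needs about 1 N at the ball). It swings along the jig's x about a pivot 42 mm above the bench.
- clutch_tip (a point): Centre of the black ball, 26 mm across, at the end of the 80 mm clutch lever (10 mm steel rod); upright it is 122 mm above the bench. The pivot lies 85 mm from bore 2's axis along the bores' -y, on the line of the bores.
- carrier: Loose plywood carrier board 265 x 90 x 22 mm, about 0.9 kg, lying flat; origin under its centre, x along its length. Three round pockets 44 mm across and 16 mm deep, 85 mm apart along x (the middle one at the origin), hold the waiting handles loosely: a handle there has its foot 6 mm and its collar 28 to 36 mm above the bench.
- brick: A loose half brick of clay, 110 x 100 x 65 mm, a bystander; origin under its centre.
- tin: A closed metal tin 74 mm across and 88 mm tall, a bystander; origin under its centre.
- mallet: A hammer 240 mm long lying on the bench, a bystander; its origin is under its middle, its x runs along the handle towards the head.
Mind the look-alikes: they are no part of the job. What is shaped like the part that bears handle1_mid but pink is not meant. What is shaped like the part that bears handle2_mid but blue is not meant.

How it is judged:
By the outcome, as a careful person would: the job done as asked, in the order asked, and still so for the second after the job is handed in, with the robot touching nothing.
Of handle0, handle1, handle2 only 2 to 3 are there at a start; the rules pass over those that are not, and their reading is None.
At some moment in a run one of carrier may be knocked a few centimetres aside while the robot is not near it.
It also fails if it takes over 210 s, if anything falls off the work surface, if the arm or the gripper's body presses on something with over 40 N, if the wrist force passes 120 N, or if a joint passes its speed limit or range.

## Working session

There is one attempt and no reset: what is moved stays moved. The work goes in short steps, Python scripts to look and compute and a shell command to move; the robot and the scene stay as the last step left them, time stands still between calls to the robot, and variables do not carry over. Pictures are saved under pics/ and viewed, and the job is handed in when it is done.

```bash
mkdir -p pics
cat > h.py <<'E'
import numpy as np,cv2
from plant import ctrl
from scipy.spatial.transform import Rotation as R
def snap(n,f=None):
    o=ctrl.get_obs(); s=ctrl.snapshot(n); s['obs']=o
    if f: cv2.imwrite('pics/'+f,s['color'][:,:,::-1])
    if n=='wrist':
        T=np.eye(4);T[:3,:3]=R.from_euler('xyz',o['orientation'],degrees=True).as_matrix();T[:3,3]=o['tool_pos']
        s['T']=T@np.array(s['hand_eye'])
    else:
        a=np.array(s['attitude']);T=np.eye(4);T[:3,:3]=a if a.shape==(3,3) else R.from_euler('xyz',a,degrees=True).as_matrix()
        T[:3,3]=s['position'];s['T']=T
    return s
def pt(s,u,v,d=None):
    K=np.array(s['K']); 
    if d is None: d=s['depth'][int(round(v)),int(round(u))]
    p=np.array([(u-K[0,2])/K[0,0]*d,-(v-K[1,2])/K[1,1]*d,-d,1]);return (s['T']@p)[:3]
def ptz(s,u,v,z):
    a=pt(s,u,v,1.0);c=s['T'][:3,3];return c+(a-c)*(z-c[2])/(a[2]-c[2])
def cloud(s):
    K=np.array(s['K']);d=s['depth'];v,u=np.mgrid[:d.shape[0],:d.shape[1]]
    P=np.stack([(u-K[0,2])/K[0,0]*d,-(v-K[1,2])/K[1,1]*d,-d],-1)
    return P@s['T'][:3,:3].T+s['T'][:3,3]
def proj(s,P):
    q=np.linalg.inv(s['T'])@np.append(P,1);K=np.array(s['K']);return K[0,0]*q[0]/-q[2]+K[0,2],K[1,1]*q[1]/q[2]+K[1,2]
E
python3 - <<'E'
from h import *
import pickle
for n in ['side','top','wrist']:
    s=snap(n,n+'0.png'); print(n,{k:(v if k not in('color','depth') else 0) for k,v in s.items()})
    pickle.dump(s,open(n+'0.pkl','wb'))
E
```

```text
side {'color': 0, 'depth': 0, 'K': array([[412.11656615,   0.        , 278.56823304],
       [  0.        , 412.11656615, 209.68459624],
       [  0.        ,   0.        ,   1.        ]]), 'position': array([0.26626844, 0.73017499, 0.95600011]), 'attitude': array([ 4.30461293e+01,  7.31930937e-02, -1.58609106e+02]), 'obs': {'clock': 0.0, 'joint_pos': array([ 8.75549280e+01,  2.05922066e+01,  6.33557064e-01, -1.98782482e-02,
       -7.01351235e+01, -1.65074723e+01]), 'qvel': array([-0.14294343, -0.07939419, -0.10848624, -0.04096679,  0.04326978,
       -0.00462439]), 'tau': array([ 9.17509860e-04, -5.82721531e+01,  2.93050039e+01,  6.99746042e+00,
        6.99714728e-03, -1.45507329e-04]), 'tool_pos': array([0.21916213, 0.63822846, 0.40371284]), 'orientation': array([  95.23895016,   89.90438256, -103.72036412]), 'force': array([ 0.65398161, -0.9209065 , -0.25740775]), 'moment': array([-0.01636663,  0.05777479, -0.00043771]), 'opening': 0.08759997626423797}, 'T': array([[-0.93111304,  0.26573349, -0.24982838,  0.26626844],
       [-0.3647285 , -0.68078008,  0.63522563,  0.73017499],

[... 2187 characters left out ...]
1,  2.93756765e+01,  7.01560244e+00,
        1.02333233e-02, -4.50303014e-05]), 'tool_pos': array([0.21920598, 0.63821941, 0.40382948]), 'orientation': array([  95.89830167,   89.91298572, -103.06070448]), 'force': array([-0.5169295 ,  0.34086943, -0.13042608]), 'moment': array([-0.03411798, -0.0009588 , -0.01615096]), 'opening': 0.08754018282416817}, 'T': array([[-3.23430866e-01,  9.13548885e-01,  2.46618957e-01,
         2.85261962e-01],
       [-9.46251541e-01, -3.12446676e-01, -8.35768816e-02,
         6.15553772e-01],
       [ 7.03706181e-04, -2.60394911e-01,  9.65501939e-01,
         3.83561475e-01],
       [ 0.00000000e+00,  0.00000000e+00,  0.00000000e+00,
         1.00000000e+00]])}
```

View pics/side0.png

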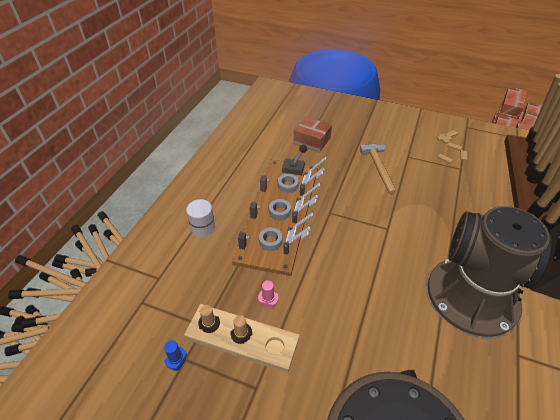

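View pics/top0.png

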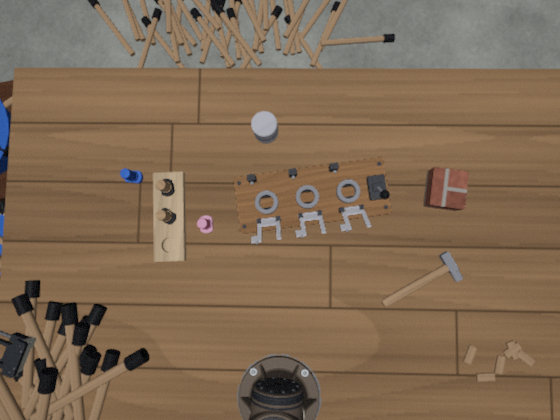

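View pics/wrist0.png

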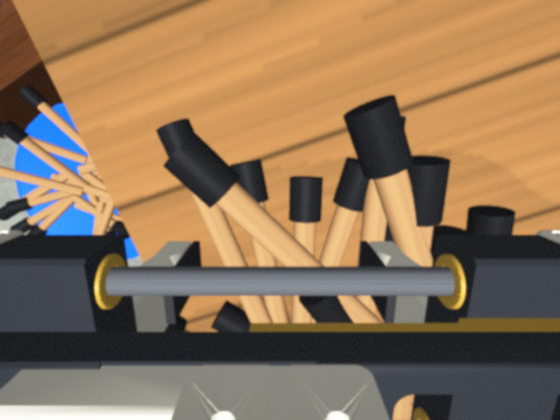

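The side and top views show two wooden handles in the carrier (top px ~(165,187) and (165,216)). The third pocket, at (168,245), is empty. The jig has bores at about (266,202), (307,197) and (348,191), with all keepers open. The clutch is at (384,194). A pink and a blue decoy stand nearby.

Run:
```python
from h import *
import pickle
s=pickle.load(open('top0.pkl','rb'))
for n,u,v,z in [('b0',266,202,.046),('b1',307,197,.046),('b2',348,191,.046),('ball',384,194,.115)]:
    print(n,ptz(s,u,v,z),pt(s,u,v))
for n,u,v in [('h0',162,185),('h1',162,215),('p',168,245),('pink',204,224),('blue',128,174),('tin',264,122)]:
    print(n,pt(s,u,v), ptz(s,u,v,.093))
img=s['color'][:,:,::-1]
a=cv2.resize(img[150:270,220:400],None,fx=4.4,fy=4.4,interpolation=cv2.INTER_CUBIC);cv2.imwrite('pics/topjig.png',a)
a=cv2.resize(img[150:270,110:230],None,fx=5,fy=5,interpolation=cv2.INTER_CUBIC);cv2.imwrite('pics/topcar.png',a)
```

```text
b0 [0.5604781  0.04272026 0.046     ] [0.56252961 0.04439739 0.02319625]
b1 [ 0.57644297 -0.07590679  0.046     ] [ 0.57934572 -0.07671254  0.01801813]
b2 [ 0.59526664 -0.19415435  0.046     ] [ 0.59786667 -0.19698916  0.02432876]
ball [ 0.57990556 -0.28241465  0.115     ] [ 0.57844461 -0.27958165  0.12787421]
h0 [0.60082627 0.33315124 0.09191483] [0.60068529 0.33278503 0.093     ]
h1 [0.51626227 0.32937594 0.09353273] [0.51629105 0.32955418 0.093     ]
p [0.43131109 0.33727892 0.00548882] [0.4331266 0.3095727 0.093    ]
pink [0.49285283 0.21161429 0.08965365] [0.49274287 0.21085187 0.093     ]
blue [0.63204112 0.43383187 0.08564407] [0.63088569 0.43070179 0.093     ]
tin [0.78500417 0.04950402 0.08691741] [0.78321561 0.0490034  0.093     ]
```

View pics/topjig.png

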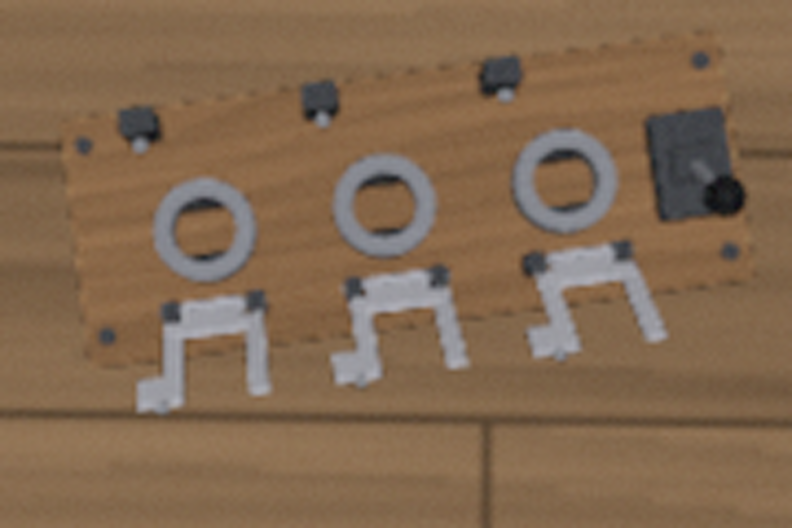

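View pics/topcar.png

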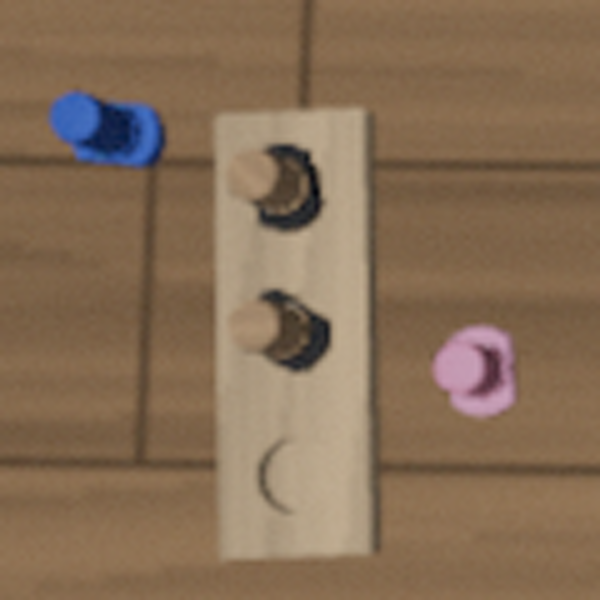

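```bash
cat >> h.py <<'E'
def Rt(head):
    h=np.radians(head);z=np.array([np.cos(h),np.sin(h),0]);x=np.array([0,0,-1.]);return np.stack([x,np.cross(z,x),z],1)
def cur():
    o=ctrl.get_obs();return np.array(o['tool_pos']),R.from_euler('xyz',o['orientation'],degrees=True).as_matrix(),o
def go(p,head):
    "p = wanted TCP. prints turn (tool rotvec) first, then shift after the turn"
    P,C,o=cur();T=Rt(head);rv=R.from_matrix(C.T@T).as_rotvec(degrees=True)
    d=np.array(p)-P
    print('turn',rv.round(2),'shift after turn(mm)',(T.T@d*1000).round(1),'| shift before turn',(C.T@d*1000).round(1),'head',np.degrees(np.arctan2(C[1,2],C[0,2])).round(2),'F',np.round(o['force'],1),'open',round(o['opening'],4),'t',round(o['clock'],2),'P',P.round(4))
E
python3 -m inch '[-0.04,0,0,0,0,0,0.087,-0.05,0,0,0,0,0,0.087,0,0,0,0,0,0,0.087]'
python3 -c "
from h import *
go([.47,.28,.5],8.35)"
```

```text
clock: 0.52
tool_pos: [0.2192, 0.6384, 0.4945]
orientation: [101.6, 89.7, -97.3]
force: [0.6, -0.8, -0.0]
opening: 0.087
turn [ 1.5268e+02 -4.0000e-01 -1.0000e-02] shift after turn(mm) [  -5.5 -391.   196. ] | shift before turn [  -3.8  257.5 -353.6] head 161.03 F [ 0.6 -0.8 -0. ] open 0.087 t 0.53 P [0.2192 0.6384 0.4945]
```

```bash
python3 -m inch '[0,0.034,-0.047,0,0,0,0.087,0,0.034,-0.047,0,0,0,0.087,0,0.034,-0.047,0,0,0,0.087,0,0.034,-0.047,0,0,0,0.087,0,0.034,-0.047,0,0,0,0.087,0,0.034,-0.047,0,0,0,0.087,0,0.034,-0.047,0,0,0,0.087]'
python3 -m inch '[0,0,0,10.5,0,0,0.087,0,0,0,10.5,0,0,0.087,0,0,0,10.5,0,0,0.087,0,0,0,10.5,0,0,0.087,0,0,0,10.5,0,0,0.087,0,0,0,10.5,0,0,0.087,0,0,0,10.5,0,0,0.087,0,0,0,10.5,0,0,0.087,0,0,0,10.5,0,0,0.087,0,0,0,10.5,0,0,0.087,0,0,0,10.5,0,0,0.087,0,0,0,10.5,0,0,0.087,0,0,0,10.5,0,0,0.087,0,0,0,10.5,0,0,0.087]'
python3 -c "
from h import *
go([.47,.28,.5],8.35)"
```

```text
clock: 1.4
tool_pos: [0.4564, 0.2993, 0.4902]
orientation: [86.7, 89.3, -111.9]
force: [1.3, 0.7, 0.8]
opening: 0.0869
clock: 3.15
tool_pos: [0.4566, 0.2928, 0.4786]
orientation: [-141.0, 88.5, -130.1]
force: [0.2, -0.4, 0.4]
opening: 0.0872
turn [ 2.53 -1.18  1.  ] shift after turn(mm) [-21.4 -14.6  11.4] | shift before turn [-21.4 -15.5  10.3] head 10.87 F [ 0.2 -0.4  0.4] open 0.0872 t 3.15 P [0.4566 0.2928 0.4786]
```

```bash
python3 -m inch '[-0.02,-0.01,0,2.5,-1.2,1,0.087,0,0,0,0,0,0,0.087,0,0,0,0,0,0,0.087]'
python3 -c "
from h import *
import pickle
s=snap('wrist','w1.png');pickle.dump(s,open('w1.pkl','wb'))
go([.47,.28,.5],8.35)"
```

```text
clock: 3.52
tool_pos: [0.4589, 0.2822, 0.5001]
orientation: [34.7, 89.9, 43.2]
force: [-0.0, -0.8, -0.1]
opening: 0.0869
turn [ 0.22  0.15 -0.09] shift after turn(mm) [ 0.4 -3.8 10.5] | shift before turn [ 0.5 -3.9 10.5] head 8.57 F [-0.2  0.8  0.2] open 0.0872 t 3.58 P [0.459  0.2823 0.5004]
```

View pics/w1.png

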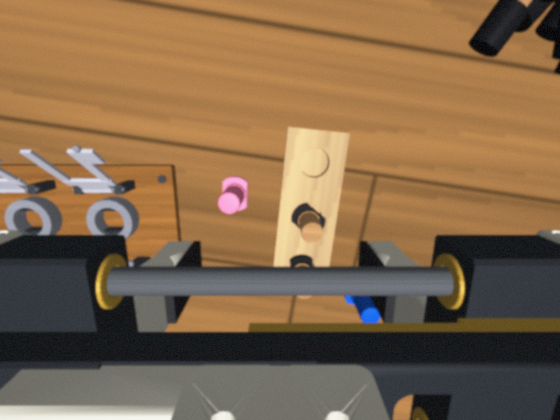

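```bash
python3 -m inch '[0,0,0.05,0,0,0,0.087,0,0,0.05,0,0,0,0.087,0,0,0.05,0,0,0,0.087,0,0,0.03,0,0,0,0.087,0,0,0,0,0,0,0.087,0,0,0,0,0,0,0.087]'
python3 -c "
from h import *
import pickle
s=snap('wrist','w2.png');pickle.dump(s,open('w2.pkl','wb'))
go([.47,.28,.5],8.35)"
```

```text
clock: 4.32
tool_pos: [0.6418, 0.3101, 0.4999]
orientation: [47.8, 89.8, 56.9]
force: [-0.4, -0.1, -0.7]
opening: 0.0869
turn [ 0.76  0.1  -0.12] shift after turn(mm) [  -0.    -4.9 -174.1] | shift before turn [  -0.3   -2.6 -174.1] head 9.11 F [ 0.8  0.3 -0.4] open 0.0872 t 4.38 P [0.6415 0.3101 0.5   ]
```

View pics/w2.png

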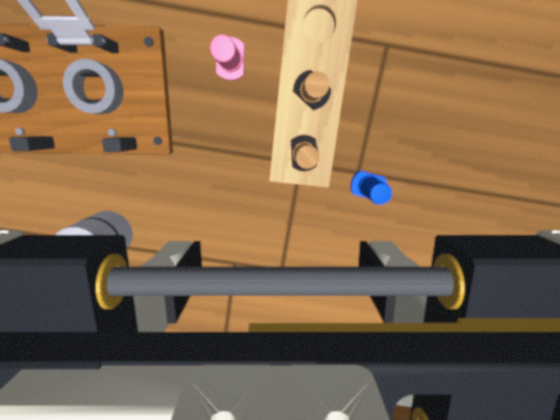

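Run:
```python
from h import *
import pickle
s=pickle.load(open('w2.pkl','rb'))
img=s['color'][:,:,::-1]
a=cv2.resize(img[50:190,260:360],None,fx=4.2,fy=4.2,interpolation=cv2.INTER_CUBIC)
b=cv2.resize(img[30:170,0:90+30],None,fx=4.2,fy=4.2,interpolation=cv2.INTER_CUBIC)[:,:380]
cv2.imwrite('pics/w2c.png',np.hstack([a,cv2.resize(img[40:180,50:140],None,fx=4.2,fy=4.2,interpolation=cv2.INTER_CUBIC)]))
print('b0',ptz(s,91,87,.046),'depthrim',pt(s,68,87))
for u,v in [(317,84),(306,155)]: print(pt(s,u,v),ptz(s,u,v,.093))
```

```text
b0 [0.56375694 0.04745724 0.046     ] depthrim [0.56858543 0.01726198 0.04542087]
[0.51903197 0.33590568 0.09287633] [0.5190491  0.33589393 0.093     ]
[0.60211723 0.33818651 0.0924569 ] [0.60207581 0.33813177 0.093     ]
```

View pics/w2c.png

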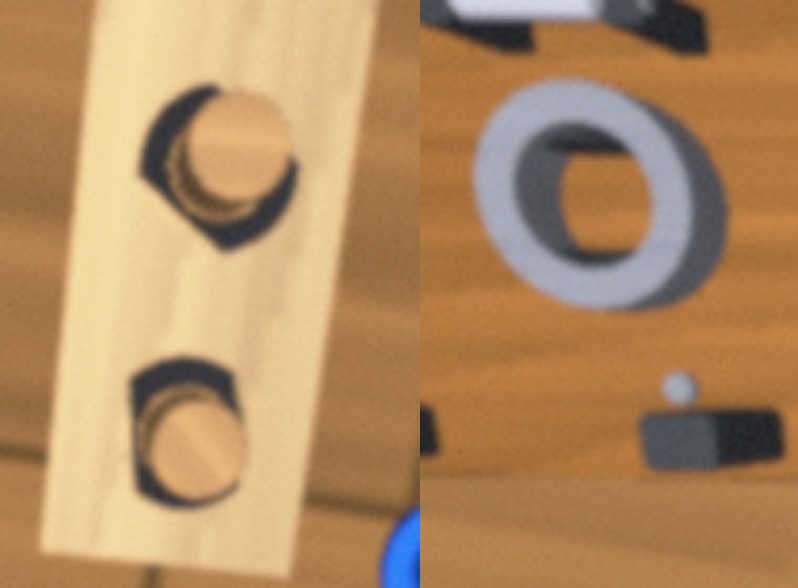

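Run:
```python
from h import *
import pickle
s=pickle.load(open('w2.pkl','rb'))
def hd(a,b,z=.036):
    f=lambda c:ptz(s,260+c[0]/4.2,50+c[1]/4.2,z)
    d=f(b)-f(a);print(d*1000,np.degrees(np.arctan2(d[1],d[0])), np.linalg.norm(d))
hd((140,175),(228,250)); hd((130,382),(137,488)); hd((234,372),(242,470))
c=lambda a:pt(s,a[0],a[1])
print('post0',pt(s,50+655/4.2,40+425/4.2))
```

```text
[18.07820155 32.3458099   0.        ] 60.7990019720047 0.037054996820360585
[34.60684666  8.37495066  0.        ] 13.604181221509544 0.03560580899787719
[31.6282463  8.9021699  0.       ] 15.719927831520172 0.03285718479761617
post0 [ 0.61313271  0.19301041 -0.00140634]
```

```bash
python3 -c "
from h import *
go([.518,.335,.40],-29.2);print(cur()[2]['joint_pos'])"
```

```text
turn [38.31  0.06 -0.15] shift after turn(mm) [ 100.   -38.6 -120. ] | shift before turn [  99.8   43.9 -118.2] head 9.11 F [ 0.8  0.3 -0.4] open 0.0872 t 4.38 P [0.6415 0.3101 0.5   ]
[ 4.14029913e+01  2.20303243e+01  1.50402292e+01 -4.65842515e-02
 -8.28624207e+01 -1.22284096e+02]
```

```bash
python3 -m inch '[0.05,0.022,-0.059,0,0,0,0.06,0.05,0.022,-0.059,0,0,0,0.06,0,0,0,-10.5,0,0,0.06,0,0,0,-10.5,0,0,0.06,0,0,0,-10.5,0,0,0.06,0,0,0,-10.5,0,0,0.06,0,0,0,-10.5,0,0,0.06,0,0,0,-10.5,0,0,0.06,0,0,0,-10.5,0,0,0.06,0,0,0,-10.5,0,0,0.06,0,0,0,-10.5,0,0,0.06,0,0,0,-10.5,0,0,0.06,0,0,0,-10.5,0,0,0.06,0,0,0,-10.5,0,0,0.06,0,0,0,-10.5,0,0,0.06,0,0,0,0,0,0,0.06]'
python3 -c "
from h import *
go([.518,.335,.40],150.8)"
```

```text
clock: 6.38
tool_pos: [0.5236, 0.3258, 0.4321]
orientation: [-96.2, 88.8, 52.7]
force: [0.2, 0.7, 0.2]
opening: 0.0599
turn [-1.93 -0.15  1.2 ] shift after turn(mm) [32.1 -5.3  9.4] | shift before turn [32.2 -4.3  9.7] head 148.87 F [0.2 0.7 0.2] open 0.0599 t 6.38 P [0.5236 0.3258 0.4321]
```

```bash
python3 -m inch '[0.032,-0.005,0.010,-1.9,0,1.2,0.06,0,0,0,0,0,0,0.06,0,0,0,0,0,0,0.06]'
python3 -c "
from h import *
import pickle
s=snap('wrist','w3.png');pickle.dump(s,open('w3.pkl','wb'))
go([.518,.335,.40],150.8)
cv2.imwrite('pics/w3c.png',cv2.resize(s['color'][140:270,210:350,::-1],None,fx=5,fy=5,interpolation=cv2.INTER_CUBIC))"
```

```text
clock: 6.75
tool_pos: [0.517, 0.3356, 0.4031]
orientation: [-134.9, 89.7, 15.4]
force: [-0.0, 0.7, -0.0]
opening: 0.06
turn [-0.55 -0.21  0.21] shift after turn(mm) [ 2.8 -0.1 -1.2] | shift before turn [ 2.8 -0.1 -1.1] head 150.25 F [ 0.4 -0.2  0.8] open 0.06 t 6.8 P [0.5169 0.3355 0.4028]
```

View pics/w3c.png

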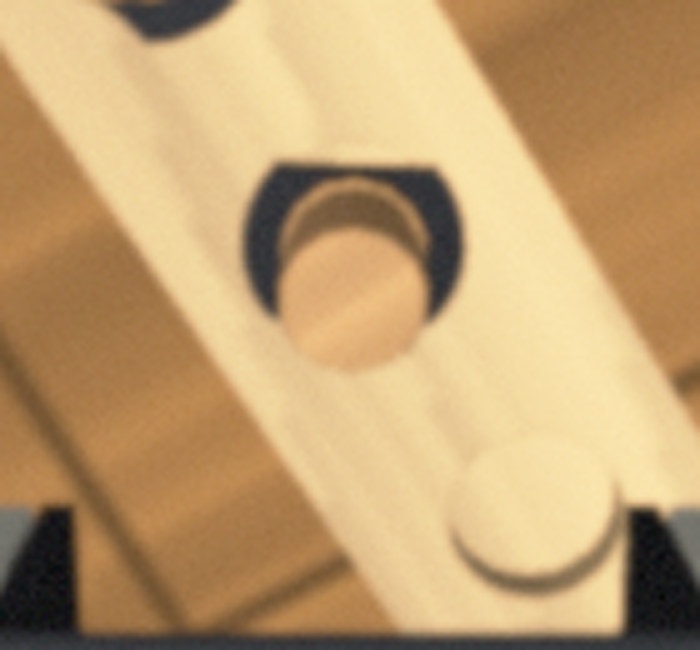

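View pics/w3.png

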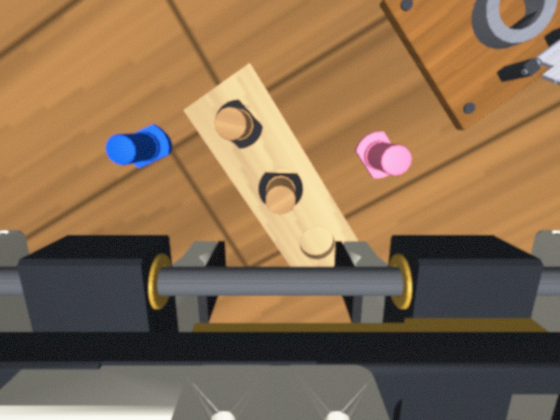

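Run:
```python
from h import *
import pickle
s=pickle.load(open('w3.pkl','rb'))
f=lambda c,z:ptz(s,210+c[0]/5-.1,140+c[1]/5-.1,z)
a,b=f((277,163),.036),f((438,167),.036);d=a-b
print(d*1000,np.degrees(np.arctan2(d[1],d[0])),np.linalg.norm(d))
c=f((354,300),.093);print(c,pt(s,281,200))
n=np.array([-d[1],d[0],0])/np.linalg.norm(d); print('collar centre from flat',(a+b)/2+n*.018,(a+b)/2-n*.018)
h=np.degrees(np.arctan2(d[1],d[0]))
for hh in (h-90,h+90): go([c[0],c[1],.234],hh)
```

```text
[18.79714017 31.2279983   0.        ] 58.95490741091032 0.036448873182395626
[0.51917526 0.33486949 0.093     ] [0.51878499 0.33475805 0.09220831]
collar centre from flat [0.51911153 0.3346269  0.036     ] [0.54995495 0.31606125 0.036     ]
turn [-178.7    -0.34   -0.32] shift after turn(mm) [168.8   0.7   2.2] | shift before turn [168.8   0.   -1.6] head 150.25 F [ 0.4 -0.2  0.8] open 0.06 t 6.8 P [0.5169 0.3355 0.4028]
turn [ 1.3  -0.21  0.22] shift after turn(mm) [168.8  -0.7  -2.2] | shift before turn [168.8   0.   -1.6] head 150.25 F [ 0.4 -0.2  0.8] open 0.06 t 6.8 P [0.5169 0.3355 0.4028]
```

```bash
python3 -m inch '[0.03,0,-0.002,1.3,-0.2,0.2,0.06,0.04,0,0,0,0,0,0.06,0.04,0,0,0,0,0,0.06,0.03,0,0,0,0,0,0.06,0,0,0,0,0,0,0.06,0,0,0,0,0,0,0.06]'
python3 -c "
from h import *
go([.5191,.3348,.236],148.95)"
```

```text
clock: 7.55
tool_pos: [0.5223, 0.3354, 0.2681]
orientation: [-105.8, 89.2, 42.7]
force: [-0.4, 0.2, 1.4]
opening: 0.0598
turn [-0.49 -0.23  0.79] shift after turn(mm) [32.1  2.2  2.4] | shift before turn [32.1  2.6  2.5] head 148.46 F [-0.4  0.2  1.4] open 0.0598 t 7.55 P [0.5223 0.3354 0.2681]
```

```bash
python3 -m inch '[0.016,0.0022,0.0024,-0.5,-0.2,0.8,0.06,0.016,0,0,0,0,0,0.06,0,0,0,0,0,0,0.06,0,0,0,0,0,0,0.06]'
python3 -c "
from h import *
go([.5191,.3348,.236],148.95)"
```

```text
clock: 8.05
tool_pos: [0.5197, 0.3356, 0.237]
orientation: [-109.3, 89.8, 39.7]
force: [-0.1, 0.1, 0.5]
opening: 0.0605
turn [ 0.03 -0.07  0.19] shift after turn(mm) [1.  1.  0.1] | shift before turn [1.  1.  0.1] head 148.98 F [-0.1  0.1  0.5] open 0.0605 t 8.05 P [0.5197 0.3356 0.237 ]
```

Well placed; close.

```bash
python3 -m inch '[0,0.001,0,0,0,0,0.06,0,0,0,0,0,0,0.0,0,0,0,0,0,0,0.0,0,0,0,0,0,0,0.0,0,0,0,0,0,0,0.0,0,0,0,0,0,0,0.0]'
python3 -c "
from h import *
go([.5191,.3348,.236],148.95)"
```

```text
clock: 8.8
tool_pos: [0.5193, 0.3349, 0.2379]
orientation: [-107.4, 89.7, 41.5]
force: [-0.2, 0.7, -0.4]
opening: 0.0292
turn [ 0.03 -0.08  0.27] shift after turn(mm) [1.9 0.2 0.2] | shift before turn [1.9 0.2 0.2] head 148.98 F [-0.2  0.7 -0.4] open 0.0292 t 8.8 P [0.5193 0.3349 0.2379]
```

```bash
python3 -m inch '[-0.03,0,0,0,0,0,0,-0.05,0,0,0,0,0,0,-0.05,0,0,0,0,0,0,-0.04,0,0,0,0,0,0,0,0,0,-10,0,0,0,0,0,0,-10,0,0,0,0,0,0,-10,0,0,0,0,0,0,-9.4,0,0,0,0,0,0,0,0,0,0]'
python3 -c "
from h import *
go([.52,.20,.41],188.35)
go([.575,-.075,.41],188.35)
s=snap('wrist','w4.png')"
```

```text
clock: 9.93
tool_pos: [0.5178, 0.3336, 0.4112]
orientation: [-88.6, 89.9, 100.8]
force: [0.1, -1.5, -0.7]
opening: 0.0298
turn [1.11 0.   0.07] shift after turn(mm) [  1.2 132.5  17.2] | shift before turn [  1.1 132.1  19.8] head -170.54 F [ 0.1 -1.5 -0.7] open 0.0298 t 9.93 P [0.5178 0.3336 0.4112]
turn [1.11 0.   0.07] shift after turn(mm) [  1.2 412.6   2.8] | shift before turn [  0.8 412.4  10.7] head -170.54 F [ 0.1 -1.5 -0.7] open 0.0298 t 9.93 P [0.5178 0.3336 0.4112]
```

View pics/w4.png

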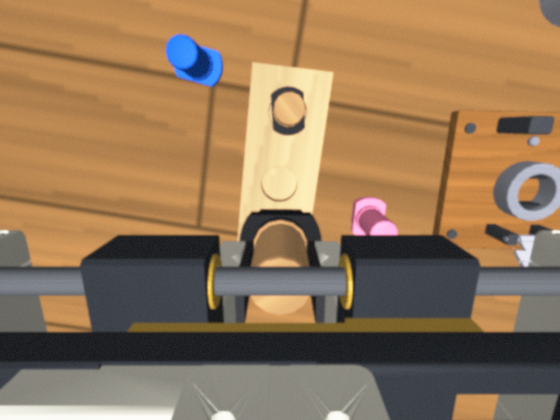

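```bash
python3 -m inch '[-0.01,0.058,0.013,0,0,0,0,0,0.058,0.013,1,0,0,0,0,0.058,0.013,0,0,0,0,0,0.058,0.013,0,0,0,0,0,0.058,0.013,0,0,0,0,0,0.058,0.013,0,0,0,0,0,0.04,0.01,0,0,0,0,0,0,0,0,0,0,0,0,0,0,0,0,0,0]'
python3 -c "
from h import *
import pickle
s=snap('wrist','w5.png');pickle.dump(s,open('w5.pkl','wb'))
go([.575,-.075,.41],188.35)"
```

```text
clock: 11.1
tool_pos: [0.4819, -0.0738, 0.4205]
orientation: [178.7, 90.0, 5.0]
force: [0.1, 0.2, -1.2]
opening: 0.0295
turn [-1.98 -0.01 -0.  ] shift after turn(mm) [ 10.5  15.  -91.8] | shift before turn [ 10.5  11.8 -92.3] head -173.63 F [ 0.4 -0.2 -1.3] open 0.0294 t 11.15 P [ 0.482  -0.0735  0.4205]
```

View pics/w5.png

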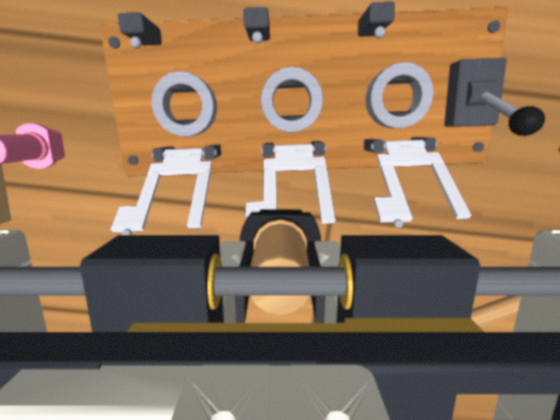

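```bash
cat > rim.py <<'E'
from h import *
import pickle,sys
def rims(s,guess):
    C=cloud(s);hsv=cv2.cvtColor(s['color'],cv2.COLOR_RGB2HSV)
    out=[]
    for g in guess:
        m=(np.hypot(C[...,0]-g[0],C[...,1]-g[1])<.042)&(abs(C[...,2]-.046)<.006)&(hsv[...,1]<70)&(hsv[...,2]>95)
        m=cv2.morphologyEx(m.astype(np.uint8),cv2.MORPH_OPEN,np.ones((2,2)))
        # project pixels on z=.046 plane
        v,u=np.nonzero(m);P=np.array([ptz(s,a,b,.046) for a,b in zip(u,v)])
        # fit annulus center: mean-radius LSQ robust
        from scipy.optimize import least_squares
        r=least_squares(lambda c:(np.hypot(P[:,0]-c[0],P[:,1]-c[1])-.02775),P[:,:2].mean(0),loss='soft_l1',f_scale=.004)
        d=np.hypot(P[:,0]-r.x[0],P[:,1]-r.x[1]);zz=C[m>0][:,2]
        print('rim',r.x.round(4),'mean',P[:,:2].mean(0).round(4),'n',len(P),'r pct',np.percentile(d,[3,97]).round(4),'z',np.median(zz).round(4));out.append(r.x)
    return np.array(out)
if __name__=='__main__':
    s=pickle.load(open(sys.argv[1],'rb'))
    o=rims(s,[(.5638,.0475),(.58,-.071),(.598,-.19)])
    for a,b in((0,1),(1,2),(0,2)):
        d=o[a]-o[b];print(np.linalg.norm(d),np.degrees(np.arctan2(d[1],d[0]))-90)
E
python3 rim.py w5.pkl
```

```text
rim [0.5615 0.0413] mean [0.5624 0.0416] n 1948 r pct [0.0213 0.0334] z 0.0456
rim [ 0.5792 -0.0763] mean [ 0.5805 -0.0762] n 1899 r pct [0.0215 0.0332] z 0.0456
rim [ 0.5968 -0.1938] mean [ 0.5976 -0.194 ] n 2016 r pct [0.0213 0.0336] z 0.0455
0.11890480186053001 8.55829226613784
0.11885255496145561 8.537261874061883
0.2377573528179915 8.547779380801828
```

```bash
python3 -m inch '[0,0.006,-0.05,-2.2,0,0,0,0,0.006,-0.042,0,0,0,0,0,0,0,0,0,0,0,0,0,0,0,0,0,0]'
python3 -c "
from h import *
import pickle
s=snap('wrist','w6.png');pickle.dump(s,open('w6.pkl','wb'))
go([.5792,-.0763,.30],188.55)"
```

```text
clock: 11.65
tool_pos: [0.5778, -0.0691, 0.4201]
orientation: [-80.5, 90.0, 108.2]
force: [0.5, 0.2, -2.5]
opening: 0.0296
turn [ 0.19 -0.    0.02] shift after turn(mm) [120.1   7.3  -0.4] | shift before turn [120.1   7.4  -0.4] head -171.26 F [ 0.3  0.2 -1.6] open 0.0294 t 11.7 P [ 0.5777 -0.0691  0.4201]
```

View pics/w6.png

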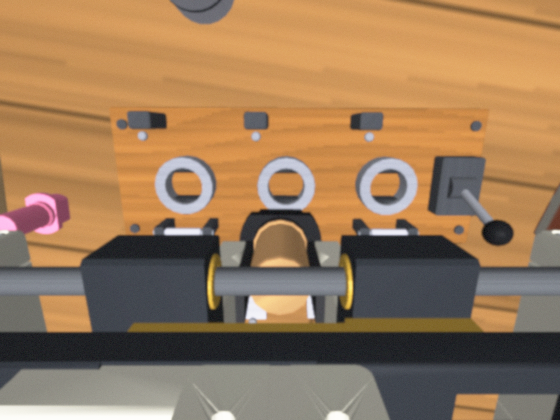

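```bash
python3 rim.py w6.pkl
python3 - <<'E'
from h import *
import pickle
s=pickle.load(open('w6.pkl','rb'))
cv2.imwrite('pics/w6c.png',cv2.resize(s['color'][140:270,210:350,::-1],None,fx=5,fy=5,interpolation=cv2.INTER_CUBIC))
# predicted collar-flat centre of held handle
P,C,o=cur()
z=P[2]-.2319+.030
for dz in(0,):
  c=np.array([P[0],P[1],z]); 
  zt=C[:,2]; y=C[:,1]
  print('flat edge far pred px',[proj(s,c-zt*.018+y*k) for k in(-.0187,.0187)])
E
```

```text
rim [0.5624 0.0411] mean [0.563  0.0416] n 1616 r pct [0.0212 0.0335] z 0.0457
rim [ 0.5808 -0.0764] mean [ 0.5834 -0.076 ] n 1428 r pct [0.0212 0.0331] z 0.0456
rim [ 0.5977 -0.194 ] mean [ 0.5985 -0.1942] n 1626 r pct [0.0211 0.0335] z 0.0455
0.11893767789872481 8.918034656706013
0.11880202754092882 8.186778067648177
0.23773486478123174 8.552614986488038
flat edge far pred px [(np.float64(249.6532037622268), np.float64(213.96541285476758)), (np.float64(310.5799827216791), np.float64(214.0614590916371))]
```

View pics/w6c.png

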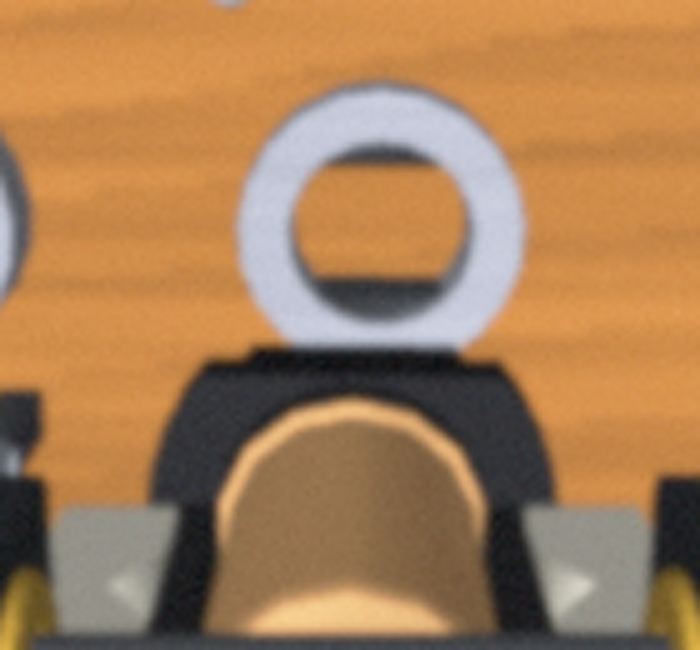

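```bash
python3 -m inch '[0,0.0073,-0.0005,0,0,0,0,0.04,0,0,0,0,0,0,0.04,0,0,0,0,0,0,0.03,0,0,0,0,0,0,0,0,0,0,0,0,0,0,0,0,0,0,0,0]'
python3 -c "
from h import *
go([.5798,-.0763,.285],188.55)"
```

```text
clock: 12.45
tool_pos: [0.578, -0.0772, 0.3123]
orientation: [177.3, 89.6, 6.1]
force: [0.2, 0.0, -1.4]
opening: 0.0292
turn [ 0.26 -0.43 -0.02] shift after turn(mm) [27.3 -0.6 -1.9] | shift before turn [27.4 -0.6 -1.7] head -171.19 F [ 0.2  0.  -1.4] open 0.0292 t 12.45 P [ 0.578  -0.0772  0.3123]
```

```bash
python3 -m inch '[0.014,-0.0006,-0.0019,0.2,-0.4,0,0,0.013,0,0,0,0,0,0,0,0,0,0,0,0,0,0,0,0,0,0,0,0]'
python3 -c "
from h import *
go([.5798,-.0763,.275],188.55)"
```

```text
clock: 12.95
tool_pos: [0.5808, -0.0762, 0.2864]
orientation: [174.2, 89.7, 2.8]
force: [1.1, 0.8, -1.5]
opening: 0.0296
turn [ 0.06 -0.27 -0.03] shift after turn(mm) [11.4 -0.   1.1] | shift before turn [11.4 -0.   1.1] head -171.39 F [ 1.1  0.8 -1.5] open 0.0296 t 12.95 P [ 0.5808 -0.0762  0.2864]
```

```bash
python3 -m inch '[0.004,0,0.001,0,-0.2,0,0,0.005,0,0,0,0,0,0,0.004,0,0,0,0,0,0,0,0,0,0,0,0,0]'
python3 -c "
from h import *
go([.5798,-.0763,.256],188.55)"
```

```text
clock: 13.45
tool_pos: [0.5799, -0.0763, 0.2728]
orientation: [161.9, 89.9, -9.5]
force: [-0.3, 0.1, -1.8]
opening: 0.0292
turn [ 0.06 -0.08 -0.03] shift after turn(mm) [16.8 -0.   0.1] | shift before turn [16.8 -0.1  0.1] head -171.39 F [-0.3  0.1 -1.8] open 0.0292 t 13.45 P [ 0.5799 -0.0763  0.2728]
```

In the bore, no contact force. Continuing down.

```bash
python3 -m inch '[0.004,0,0,0,0,0,0,0.004,0,0,0,0,0,0,0.003,0,0,0,0,0,0,0,0,0,0,0,0,0]'
python3 -c "
from h import *
go([.5798,-.0763,.256],188.55)"
```

```text
clock: 13.95
tool_pos: [0.58, -0.0763, 0.2611]
orientation: [160.9, 89.9, -10.4]
force: [0.0, 0.2, -1.1]
opening: 0.0296
turn [ 0.06 -0.09 -0.03] shift after turn(mm) [ 5.1 -0.1  0.2] | shift before turn [ 5.1 -0.1  0.2] head -171.39 F [ 0.   0.2 -1.1] open 0.0296 t 13.95 P [ 0.58   -0.0763  0.2611]
```

```bash
python3 -m inch '[0.004,0,0,0,0,0,0,0,0,0,0,0,0,0,0,0,0,0,0,0,0.055,0,0,0,0,0,0,0.055,0,0,0,0,0,0,0.055]'
python3 -m inch '[-0.04,0,0,0,0,0,0.055,-0.05,0,0,0,0,0,0.055,-0.05,0,0,0,0,0,0.055,0,0,0.05,0,0,0,0.055,0,0,0.03,0,0,0,0.055,0,0,0,0,0,0,0.055,0,0,0,0,0,0,0.055]'
python3 -c "
from h import *
import pickle
s=snap('wrist','w7.png');pickle.dump(s,open('w7.pkl','wb'))
cv2.imwrite('pics/w7c.png',cv2.resize(s['color'][40:200,200:360,::-1],None,fx=4,fy=4,interpolation=cv2.INTER_CUBIC))
go([.5798,-.0763,.256],188.55)"
```

```text
clock: 14.58
tool_pos: [0.5805, -0.0763, 0.2576]
orientation: [165.5, 89.8, -5.8]
force: [-0.2, -0.4, -0.3]
opening: 0.0523
clock: 15.45
tool_pos: [0.4995, -0.0886, 0.4036]
orientation: [168.2, 89.6, -3.1]
force: [-0.6, 0.7, -0.3]
opening: 0.0551
turn [ 0.1  -0.34 -0.07] shift after turn(mm) [147.5  -0.2 -81.1] | shift before turn [147.9  -0.3 -80.3] head -171.35 F [-0.4  0.5  0.5] open 0.0551 t 15.5 P [ 0.4996 -0.0886  0.4035]
```

View pics/w7.png

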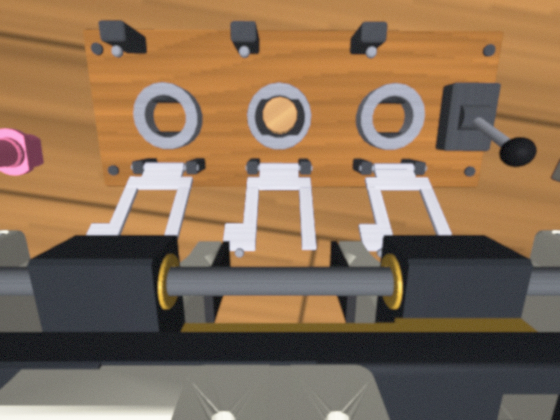

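View pics/w7c.png

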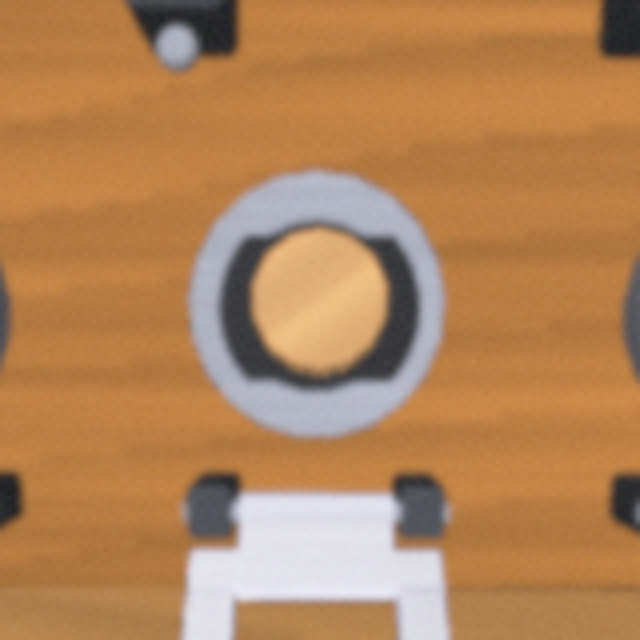

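Run:
```python
from h import *
import pickle
s=pickle.load(open('w7.pkl','rb'))
print('handle top',pt(s,279,115))
b=np.array([.5798,-.0763,0]);X=np.array([np.cos(np.radians(8.55)),np.sin(np.radians(8.55)),0]);Y=np.array([-X[1],X[0],0])
for u,v in[(233,233),(247,240),(310,240),(248,200),(238,228)]:
    p=pt(s,u,v);d=p-b;print((d@X).round(4),(d@Y).round(4),p[2].round(4))
# start pose for pusher: finger at x=-.14, y: tool centre -.0065*Y
for xx,z in((-.145,.41),(-.145,.11+.178),(-.03,.288),(.033,.288),(.033,.245)):
    go(b+X*xx-Y*.0065+[0,0,z],188.55)
```

```text
handle top [ 0.57944593 -0.07589637  0.11162485]
-0.0999 0.0404 0.1287
-0.1039 0.0276 0.1352
-0.1045 -0.0267 0.133
-0.0771 0.0297 0.0987
-0.0968 0.0365 0.124
turn [ 0.1  -0.34 -0.07] shift after turn(mm) [-6.5  6.3 63.9] | shift before turn [-6.9  6.2 63.8] head -171.35 F [-0.4  0.5  0.5] open 0.0551 t 15.5 P [ 0.4996 -0.0886  0.4035]
turn [ 0.1  -0.34 -0.07] shift after turn(mm) [115.5   6.3  63.9] | shift before turn [115.1   6.   64.6] head -171.35 F [-0.4  0.5  0.5] open 0.0551 t 15.5 P [ 0.4996 -0.0886  0.4035]
turn [ 0.1  -0.34 -0.07] shift after turn(mm) [115.5   6.3 -51.1] | shift before turn [115.8   6.2 -50.4] head -171.35 F [-0.4  0.5  0.5] open 0.0551 t 15.5 P [ 0.4996 -0.0886  0.4035]
turn [ 0.1  -0.34 -0.07] shift after turn(mm) [ 115.5    6.3 -114.1] | shift before turn [ 116.2    6.3 -113.4] head -171.35 F [-0.4  0.5  0.5] open 0.0551 t 15.5 P [ 0.4996 -0.0886  0.4035]
turn [ 0.1  -0.34 -0.07] shift after turn(mm) [ 158.5    6.3 -114.1] | shift before turn [ 159.2    6.3 -113.2] head -171.35 F [-0.4  0.5  0.5] open 0.0551 t 15.5 P [ 0.4996 -0.0886  0.4035]
```

```bash
python3 -m inch '[0,0.006,0.034,0,0,0,0.06,0,0,0.034,0,0,0,0.06,0,0,0,0,0,0,0.06,0.04,0,0,0,0,0,0.06,0.04,0,0,0,0,0,0.06,0.03,0,0,0,0,0,0.06,0,0,0,0,0,0,0.06,0,0,0,0,0,0,0.06]'
cat > tgt.py <<'E'
from h import *
import sys
# tgt.py socket x y z(tip) : in jig coords of bore
B={'1':[.5798,-.0763,0],'0':[.5798-.0178,-.0763+.1187,0]}
b=np.array(B[sys.argv[1]]);X=np.array([np.cos(np.radians(8.55)),np.sin(np.radians(8.55)),0]);Y=np.array([-X[1],X[0],0])
x,y,z=map(float,sys.argv[2:5]);P,C,o=cur()
print('now jig x,y,tipz',((P-b)@X).round(4),((P-b)@Y).round(4),(P[2]-.178).round(4))
go(b+X*x+Y*y+[0,0,z+.178],188.55)
E
python3 tgt.py 1 -.145 -.0065 .11
```

```text
clock: 16.5
tool_pos: [0.4409, -0.1038, 0.29]
orientation: [150.7, 89.6, -20.5]
force: [-0.1, -0.2, 0.5]
opening: 0.0599
now jig x,y,tipz -0.1414 -0.0065 0.112
turn [ 0.21 -0.33 -0.19] shift after turn(mm) [ 2.  -0.   3.6] | shift before turn [ 2.  -0.   3.6] head -171.24 F [-0.1 -0.2  0.5] open 0.0599 t 16.5 P [ 0.4409 -0.1038  0.29  ]
```

Now push in jig +x (tool −z) gently.

```bash
python3 -m inch '[0,0,-0.015,0,0,0,0.06,0,0,-0.012,0,0,0,0.06,0,0,-0.012,0,0,0,0.06,0,0,-0.012,0,0,0,0.06,0,0,-0.012,0,0,0,0.06,0,0,-0.012,0,0,0,0.06]'
python3 tgt.py 1 -.03 -.0065 .11
```

```text
clock: 17.25
tool_pos: [0.5217, -0.0913, 0.2941]
orientation: [162.6, 89.3, -8.6]
force: [-0.5, -0.4, -0.8]
opening: 0.0601
now jig x,y,tipz -0.0597 -0.0062 0.1161
turn [ 0.25 -0.67 -0.21] shift after turn(mm) [  6.1   0.3 -29.7] | shift before turn [  6.4   0.4 -29.6] head -171.2 F [-0.5 -0.4 -0.8] open 0.0601 t 17.25 P [ 0.5217 -0.0913  0.2941]
```

```bash
python3 -m inch '[0.003,0,-0.01,0,-0.6,0,0.06,0,0,-0.01,0,0,0,0.06,0,0,-0.01,0,0,0,0.06,0,0,-0.008,0,0,0,0.06,0,0,0,0,0,0,0.06,0,0,0,0,0,0,0.06,0,0,0,0,0,0,0.06,0,0,0,0,0,0,0.06]'
python3 tgt.py 1 .033 -.0065 .09
python3 -c "
from h import *
snap('wrist','w8.png')"
```

```text
clock: 18.25
tool_pos: [0.562, -0.0851, 0.2905]
orientation: [83.7, 89.8, -87.5]
force: [-0.1, -0.6, -0.2]
opening: 0.0598
now jig x,y,tipz -0.0189 -0.006 0.1125
turn [ 0.23  0.02 -0.2 ] shift after turn(mm) [ 22.5   0.5 -51.9] | shift before turn [ 22.5   0.6 -51.9] head -171.22 F [-0.1 -0.6 -0.2] open 0.0598 t 18.25 P [ 0.562  -0.0851  0.2905]
```

View pics/w8.png

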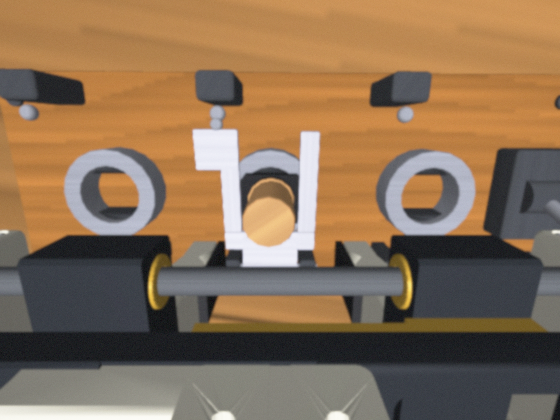

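```bash
python3 -m inch '[0,0,-0.026,0,0,0,0.06,0,0,-0.026,0,0,0,0.06,0.012,0,0,0,0,0,0.06,0.012,0,0,0,0,0,0.06,0,0,0,0,0,0,0.06,0,0,0,0,0,0,0.06]'
python3 tgt.py 1 .033 -.0065 .0605
```

```text
clock: 19.05
tool_pos: [0.6128, -0.0774, 0.2655]
orientation: [70.3, 89.8, -100.9]
force: [-0.9, 0.0, -0.2]
opening: 0.0601
now jig x,y,tipz 0.0324 -0.006 0.0875
turn [ 0.21  0.07 -0.18] shift after turn(mm) [27.   0.5 -0.6] | shift before turn [27.   0.4 -0.6] head -171.24 F [-0.9  0.  -0.2] open 0.0601 t 19.05 P [ 0.6128 -0.0774  0.2655]
```

```bash
python3 -m inch '[0.006,0,0,0,0,0,0.06,0.006,0,0,0,0,0,0.06,0.005,0,0,0,0,0,0.06,0.004,0,0,0,0,0,0.06,0.004,0,0,0,0,0,0.06]'
python3 tgt.py 1 .033 -.0065 .0605
```

```text
clock: 19.68
tool_pos: [0.6131, -0.0774, 0.2418]
orientation: [128.4, 89.7, -42.8]
force: [-1.3, 1.0, 1.6]
opening: 0.0598
now jig x,y,tipz 0.0328 -0.006 0.0638
turn [ 0.27 -0.16 -0.2 ] shift after turn(mm) [ 3.3  0.5 -0.2] | shift before turn [ 3.3  0.5 -0.2] head -171.18 F [-1.3  1.   1.6] open 0.0598 t 19.68 P [ 0.6131 -0.0774  0.2418]
```

```bash
python3 -m inch '[0.003,0,0,0,0,0,0.06,0.003,0,0,0,0,0,0.06,0.002,0,0,0,0,0,0.06]'
python3 tgt.py 1 .033 -.0065 .0605
```

```text
clock: 20.05
tool_pos: [0.6132, -0.0775, 0.2383]
orientation: [129.1, 89.6, -42.0]
force: [-9.3, 3.7, 23.8]
opening: 0.06
now jig x,y,tipz 0.0329 -0.0061 0.0603
turn [ 0.41 -0.24 -0.29] shift after turn(mm) [-0.2  0.4 -0.1] | shift before turn [-0.2  0.4 -0.1] head -171.04 F [-9.3  3.7 23.8] open 0.06 t 20.05 P [ 0.6132 -0.0775  0.2383]
```

```bash
python3 -m inch '[-0.02,0,0,0,0,0,0.06,-0.04,0,0,0,0,0,0.06,-0.05,0,0,0,0,0,0.06,-0.05,0,0,0,0,0,0.06,0,0,0.04,0,0,0,0.06,0,0,0.03,0,0,0,0.06,0,0,0,0,0,0,0.06,0,0,0,0,0,0,0.06]'
python3 -c "
from h import *
s=snap('wrist','w9.png')
b=np.array([.5798,-.0763,0]);X=np.array([np.cos(np.radians(8.55)),np.sin(np.radians(8.55)),0]);Y=np.array([-X[1],X[0],0])
C=cloud(s)-b
x=C@X;y=C@Y;z=C[...,2]
for x0 in(-.02,0,.02,.04):
  m=(abs(x-x0)<.006)&(abs(y-(.026))<.004);n=(abs(x-x0)<.006)&(abs(y+.026)<.004)
  print(x0,np.median(z[m]).round(4),np.median(z[n]).round(4))
m=(abs(x-.036)<.008)&(abs(y-(.036))<.008);print('pad',np.median(z[m]))
"
```

```text
clock: 21.05
tool_pos: [0.5419, -0.088, 0.402]
orientation: [125.5, 89.6, -45.5]
force: [1.0, -0.4, -0.4]
opening: 0.0602
-0.02 0.3336 0.3321
0 0.3063 0.0602
0.02 0.0603 0.0601
0.04 0.0601 0.0602
pad 0.06021648178184977
```

View pics/w9.png

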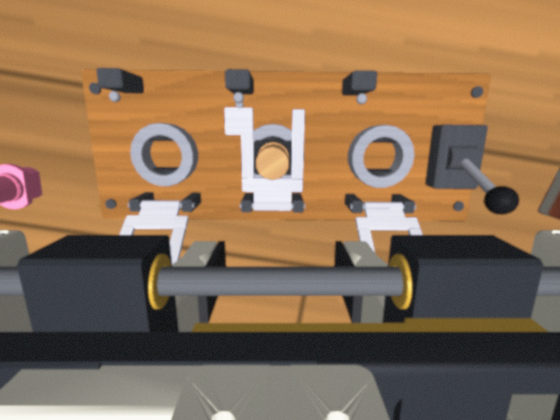

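```bash
python3 -c "
from h import *
s=snap('top','top1.png')
print(pt(s,162,185),pt(s,163,186))
cv2.imwrite('pics/top1c.png',cv2.resize(s['color'][150:270,90:230,::-1],None,fx=4,fy=4))
go([.602,.338,.40],104)"
```

```text
[0.53105365 0.15191181 0.62896185] [0.52900359 0.14881041 0.63367537]
turn [84.94 -0.37 -0.12] shift after turn(mm) [   1.7 -161.1  398.8] | shift before turn [-1.000e-01 -4.114e+02 -1.253e+02] head -171.06 F [ 0.7 -0.2  0.4] open 0.0603 t 21.15 P [ 0.5422 -0.0879  0.4017]
```

View pics/top1c.png

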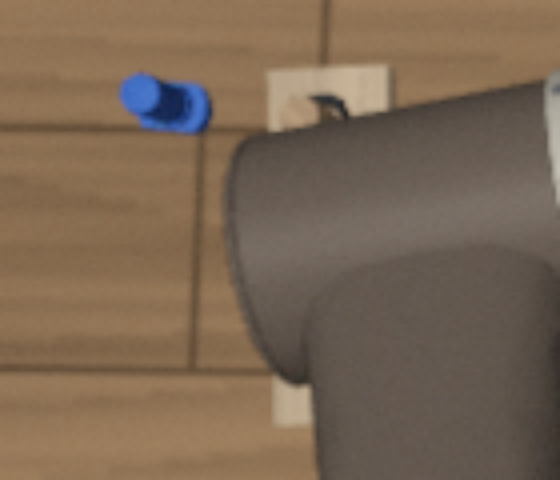

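```bash
python3 -m inch '[0,-0.057,-0.018,0,0,0,0.06,0,-0.057,-0.018,0,0,0,0.06,0,-0.057,-0.018,0,0,0,0.06,0,-0.057,-0.018,0,0,0,0.06,0,-0.057,-0.018,0,0,0,0.06,0,-0.057,-0.018,0,0,0,0.06,0,-0.05,-0.015,0,0,0,0.06,0,0,0,10.5,0,0,0.06,0,0,0,10.5,0,0,0.06,0,0,0,10.5,0,0,0.06,0,0,0,10.5,0,0,0.06,0,0,0,10.5,0,0,0.06,0,0,0,10.5,0,0,0.06,0,0,0,10.5,0,0,0.06,0,0,0,10.5,0,0,0.06,0,0,0,0,0,0,0.06]'
python3 -c "
from h import *
import pickle
go([.602,.338,.40],104)
s=snap('wrist','w10.png');pickle.dump(s,open('w10.pkl','wb'))"
```

```text
clock: 23.15
tool_pos: [0.6138, 0.3404, 0.3819]
orientation: [140.3, 88.8, -116.9]
force: [-0.2, -0.5, -0.4]
opening: 0.0601
turn [-1.18 -0.93 -0.79] shift after turn(mm) [-18.1  12.    0.5] | shift before turn [-17.9  12.3  -0. ] head 102.82 F [-0.2 -0.5 -0.4] open 0.0601 t 23.15 P [0.6138 0.3404 0.3819]
```

View pics/w10.png

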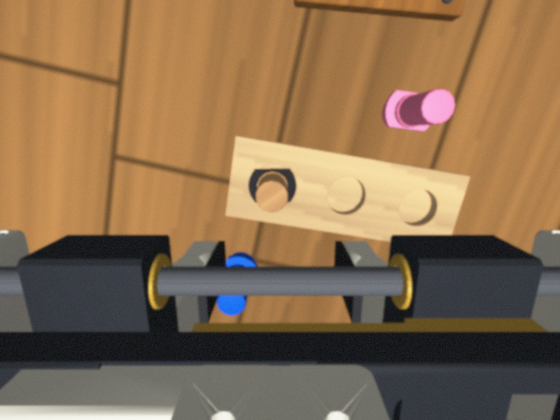

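Run:
```python
from h import *
import pickle
s=pickle.load(open('w10.pkl','rb'))
cv2.imwrite('pics/w10c.png',cv2.resize(s['color'][140:240,220:320,::-1],None,fx=6,fy=6,interpolation=cv2.INTER_CUBIC))
p=pt(s,272,196);print(p,ptz(s,272,196,.093));go([p[0],p[1],.40],104)
```

```text
[0.61973905 0.32724862 0.09301297] [0.61973861 0.32725128 0.093     ]
turn [-1.04 -0.93 -0.8 ] shift after turn(mm) [-18.1  -2.6 -14.2] | shift before turn [-18.   -2.6 -14.4] head 102.97 F [-0.1  0.8 -0.6] open 0.0598 t 23.2 P [0.6138 0.3404 0.3819]
```

View pics/w10c.png

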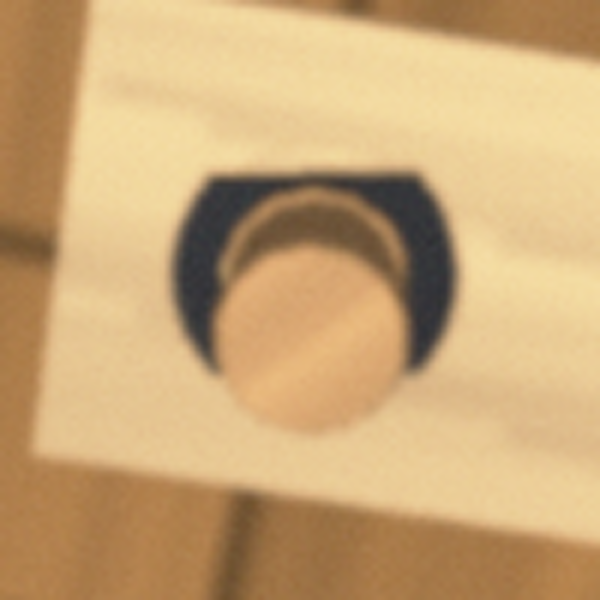

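Run:
```python
from h import *
import pickle
s=pickle.load(open('w10.pkl','rb'))
f=lambda c,z:ptz(s,220+c[0]/6-.1,140+c[1]/6-.1,z)
a,b=f((212,178),.036),f((416,175),.036);d=a-b
h=np.degrees(np.arctan2(d[1],d[0]));print(d*1000,h,np.linalg.norm(d))
c=f((313,340),.093);print(c)
n=np.array([-d[1],d[0],0])/np.linalg.norm(d); print('collar centre from flat',(a+b)/2+n*.018)
print(proj(s,[.632,.434,.09]))
go([c[0],c[1],.30],h-90);go([c[0],c[1],.30],h+90)
```

```text
[35.03496757  8.50936938  0.        ] 13.65177387914557 0.03605354795569434
[0.61956799 0.32774322 0.093     ]
collar centre from flat [0.61954821 0.3281963  0.036     ]
(np.float64(236.25903977019618), np.float64(296.4639770144597))
turn [179.3   -1.25   1.46] shift after turn(mm) [81.9  2.7 13.6] | shift before turn [ 82.   -4.  -12.2] head 102.97 F [-0.1  0.8 -0.6] open 0.0598 t 23.2 P [0.6138 0.3404 0.3819]
turn [-0.69 -0.93 -0.8 ] shift after turn(mm) [ 81.9  -2.7 -13.6] | shift before turn [ 82.   -4.  -12.2] head 102.97 F [-0.1  0.8 -0.6] open 0.0598 t 23.2 P [0.6138 0.3404 0.3819]
```

```bash
python3 -m inch '[0.03,-0.0027,-0.0136,-0.7,-0.9,-0.8,0.06,0.03,0,0,0,0,0,0.06,0.03,0,0,0,0,0,0.06,0,0,0,0,0,0,0.06,0,0,0,0,0,0,0.06]'
python3 -c "
from h import *
go([.6196,.3279,.238],103.65)"
```

```text
clock: 23.82
tool_pos: [0.6209, 0.3281, 0.2901]
orientation: [-102.0, 89.9, 2.9]
force: [0.6, -0.0, 1.0]
opening: 0.0602
turn [ 1.2  -0.02  0.12] shift after turn(mm) [52.1  1.3  0.2] | shift before turn [52.1  1.4  0.2] head 104.85 F [ 0.6 -0.   1. ] open 0.0602 t 23.82 P [0.6209 0.3281 0.2901]
```

```bash
python3 -m inch '[0.02,0.0013,0,1.2,0,0,0.06,0.02,0,0,0,0,0,0.06,0.011,0,0,0,0,0,0.06,0,0,0,0,0,0,0.06,0,0,0,0,0,0,0.06]'
python3 -c "
from h import *
go([.6196,.3279,.238],103.65)"
```

```text
clock: 24.45
tool_pos: [0.6216, 0.3293, 0.2426]
orientation: [-76.9, 89.5, 27.1]
force: [0.2, 0.8, 0.8]
opening: 0.0597
turn [0.29 0.12 0.52] shift after turn(mm) [ 4.6  2.2 -0.9] | shift before turn [ 4.6  2.3 -0.9] head 103.94 F [0.2 0.8 0.8] open 0.0597 t 24.45 P [0.6216 0.3293 0.2426]
```

```bash
python3 -m inch '[0.0045,0.0022,-0.0009,0.3,0,0.5,0.06,0,0,0,0,0,0,0.06,0,0,0,0,0,0,0.0,0,0,0,0,0,0,0.0,0,0,0,0,0,0,0.0,0,0,0,0,0,0,0.0,0,0,0,0,0,0,0]'
python3 -c "
from h import *
go([.6196,.3279,.238],103.65)"
```

```text
clock: 25.32
tool_pos: [0.6199, 0.3281, 0.2394]
orientation: [-30.3, 89.8, 73.4]
force: [-0.0, -1.0, -0.3]
opening: 0.0293
turn [-0.01  0.18  0.11] shift after turn(mm) [ 1.4  0.3 -0.1] | shift before turn [ 1.4  0.3 -0.1] head 103.64 F [-0.  -1.  -0.3] open 0.0293 t 25.32 P [0.6199 0.3281 0.2394]
```

```bash
python3 -m inch '[-0.03,0,0,0,0,0,0,-0.05,0,0,0,0,0,0,-0.05,0,0,0,0,0,0,-0.05,0,0,0,0,0,0,0,0,0,-10.5,0,0,0,0,0,0,-10.5,0,0,0,0,0,0,-10.5,0,0,0,0,0,0,-10.5,0,0,0,0,0,0,-10.5,0,0,0,0,0,0,-10.5,0,0,0,0,0,0,-10.5,0,0,0,0,0,0,-10.5,0,0,0,0,0,0,0,0,0,0]'
python3 -c "
from h import *
go([.475,.025,.42],188.55)"
```

```text
clock: 26.95
tool_pos: [0.6178, 0.3267, 0.4182]
orientation: [-2.1, 89.4, -172.6]
force: [-0.4, 0.4, -2.5]
opening: 0.0297
turn [0.98 0.61 0.02] shift after turn(mm) [ -1.8 277.1 186. ] | shift before turn [2.000e-01 2.739e+02 1.908e+02] head -170.47 F [-0.4  0.4 -2.5] open 0.0297 t 26.95 P [0.6178 0.3267 0.4182]
```

```bash
python3 -m inch '[0,0.045,0.031,1,0.6,0,0,0,0.045,0.03,0,0,0,0,0,0.045,0.03,0,0,0,0,0,0.045,0.03,0,0,0,0,0,0.045,0.03,0,0,0,0,0,0.045,0.03,0,0,0,0,0,0,0,0,0,0,0,0,0,0,0,0,0,0]'
python3 -c "
from h import *
import pickle
s=snap('wrist','w11.png');pickle.dump(s,open('w11.pkl','wb'))
go([.5622,.0417,.42],188.55)"
python3 rim.py w11.pkl
```

```text
clock: 27.95
tool_pos: [0.4698, 0.0258, 0.4164]
orientation: [21.7, 89.9, -152.0]
force: [0.2, -0.1, -0.9]
opening: 0.0292
turn [-2.21  0.12 -0.05] shift after turn(mm) [ -3.6  -1.8 -93.7] | shift before turn [ -3.9  -5.4 -93.5] head -173.66 F [ 0.3  0.2 -2. ] open 0.0295 t 28.0 P [0.4698 0.026  0.4164]
rim [0.5615 0.0422] mean [0.5627 0.0425] n 1937 r pct [0.0215 0.0332] z 0.0455
rim [ 0.5796 -0.0729] mean [ 0.5943 -0.0695] n 623 r pct [0.0211 0.0336] z 0.0457
rim [ 0.5971 -0.193 ] mean [ 0.598  -0.1932] n 2157 r pct [0.021  0.0339] z 0.0453
0.11651764786716161 8.969313504265585
0.12139385116344438 8.275108548929609
0.2379071351607167 8.615096772137917
```

View pics/w11.png

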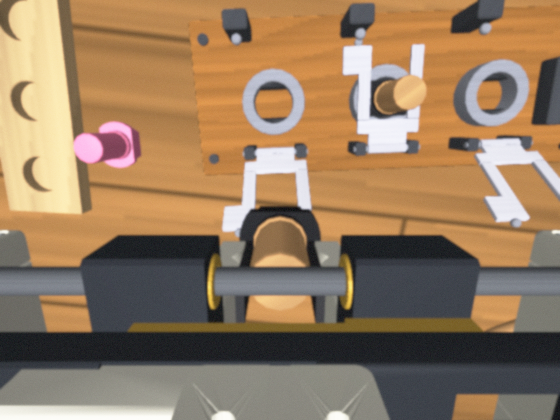

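```bash
python3 -m inch '[0,-0.002,-0.047,-2.2,0,0,0,0,0,-0.045,0,0,0,0,0,0,0,0,0,0,0,0.04,0,0,0,0,0,0,0.04,0,0,0,0,0,0,0.025,0,0,0,0,0,0,0,0,0,0,0,0,0,0,0,0,0,0,0,0]'
python3 -c "
from h import *
go([.5622,.0424,.285],188.55)
s=snap('wrist','w12.png')"
```

```text
clock: 29.0
tool_pos: [0.5657, 0.0467, 0.3072]
orientation: [18.9, 89.8, -152.7]
force: [0.3, -0.5, -1.6]
opening: 0.0291
turn [-0.13  0.21 -0.07] shift after turn(mm) [22.2  3.7  4.1] | shift before turn [22.2  3.7  4. ] head -171.58 F [ 0.3 -0.5 -1.6] open 0.0291 t 29.0 P [0.5657 0.0467 0.3072]
```

View pics/w12.png

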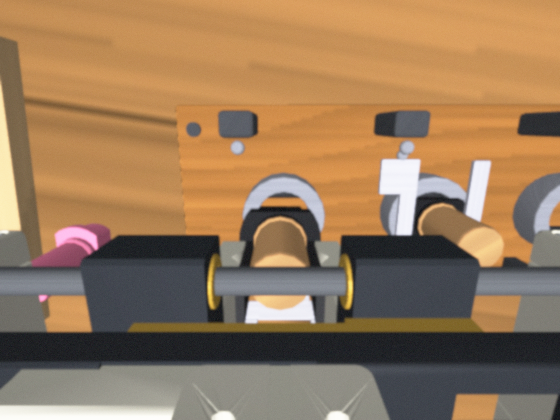

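```bash
python3 -m inch '[0,0.0037,0.004,0,0.2,0,0,0.01,0,0,0,0,0,0,0.01,0,0,0,0,0,0,0,0,0,0,0,0,0,0,0,0,0,0,0,0]'
python3 -c "
from h import *
go([.5622,.0424,.275],188.55)"
```

```text
clock: 29.68
tool_pos: [0.5624, 0.0422, 0.2883]
orientation: [178.1, 89.8, 6.5]
force: [-0.2, -0.1, -2.0]
opening: 0.0295
turn [-0.16 -0.24 -0.01] shift after turn(mm) [13.3 -0.3  0.2] | shift before turn [13.3 -0.3  0.2] head -171.61 F [-0.2 -0.1 -2. ] open 0.0295 t 29.68 P [0.5624 0.0422 0.2883]
```

```bash
python3 -m inch '[0.005,0,0,0,-0.2,0,0,0.005,0,0,0,0,0,0,0.005,0,0,0,0,0,0,0,0,0,0,0,0,0]'
python3 -c "
from h import *
go([.5622,.0424,.2574],188.55)"
```

```text
clock: 30.18
tool_pos: [0.5626, 0.0422, 0.2722]
orientation: [159.6, 90.0, -12.0]
force: [-0.8, 0.0, -2.0]
opening: 0.0294
turn [-0.16 -0.02 -0.01] shift after turn(mm) [14.8 -0.2  0.3] | shift before turn [14.8 -0.2  0.3] head -171.61 F [-0.8  0.  -2. ] open 0.0294 t 30.18 P [0.5626 0.0422 0.2722]
```

```bash
python3 -m inch '[0.004,0,0,0,0,0,0,0.004,0,0,0,0,0,0,0.004,0,0,0,0,0,0,0,0,0,0,0,0,0]'
python3 -c "
from h import *
go([.5622,.0424,.2574],188.55)"
```

```text
clock: 30.68
tool_pos: [0.5626, 0.0423, 0.2594]
orientation: [162.2, 90.0, -9.4]
force: [0.6, -0.3, -1.8]
opening: 0.0294
turn [-0.16 -0.03 -0.01] shift after turn(mm) [ 2.  -0.2  0.4] | shift before turn [ 2.  -0.2  0.4] head -171.61 F [ 0.6 -0.3 -1.8] open 0.0294 t 30.68 P [0.5626 0.0423 0.2594]
```

Past the flats. Release, rise, and go behind the keeper.

```bash
python3 -m inch '[0.001,0,0,0,0,0,0,0,0,0,0,0,0,0.06,0,0,0,0,0,0,0.06,0,0,0,0,0,0,0.06,-0.04,0,0,0,0,0,0.06,-0.05,0,0,0,0,0,0.06,-0.05,0,0,0,0,0,0.06,0,0,0.05,0,0,0,0.06,0,0,0.03,0,0,0,0.06,0,0,0,0,0,0,0.06,0,0,0,0,0,0,0.06]'
python3 - <<'E'
from h import *
s=snap('wrist','w13.png');C=cloud(s)
b=np.array([.5622,.0424,0]);X=np.array([np.cos(np.radians(8.55)),np.sin(np.radians(8.55)),0]);Y=np.array([-X[1],X[0],0])
D=C-b;x=D@X;y=D@Y;z=C[...,2]
m=(np.hypot(x,y)<.012)&(z<.14)&(z>.07);print('top',np.median(z[m]),np.median(x[m]),np.median(y[m]))
m=(abs(y-.034)<.012)&(x<-.07)&(x>-.14)&(z>.08)&(z<.17);print('keeper',[ (x[m][i].round(3),z[m][i].round(3)) for i in np.argsort(z[m])[-400::100]])
E
python3 tgt.py 0 -.145 -.0065 .11
```

```text
clock: 32.05
tool_pos: [0.4825, 0.0305, 0.4055]
orientation: [-175.8, 89.6, 12.7]
force: [-0.7, 0.1, -0.4]
opening: 0.0599
top 0.11069243951326257 0.0004206638633047388 6.361161418369117e-05
keeper [(np.float64(-0.103), np.float64(0.133)), (np.float64(-0.106), np.float64(0.136)), (np.float64(-0.107), np.float64(0.139)), (np.float64(-0.108), np.float64(0.14))]
now jig x,y,tipz -0.0803 -0.0 0.2273
turn [-0.12 -0.33  0.02] shift after turn(mm) [117.3   6.5  64.7] | shift before turn [117.    6.7  65.4] head -171.57 F [-0.  -0.2 -0.2] open 0.0597 t 32.1 P [0.4826 0.0304 0.4053]
```

View pics/w13.png

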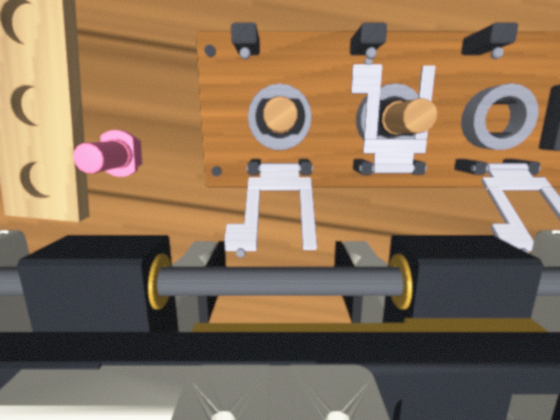

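Home at 0.1107 (0.111 expected). Same keeper sequence.

```bash
python3 -m inch '[0,0.0065,0.034,0,0,0,0.06,0,0,0.034,0,0,0,0.06,0,0,0,0,0,0,0.06,0.04,0,0,0,0,0,0.06,0.04,0,0,0,0,0,0.06,0.032,0,0,0,0,0,0.06,0,0,0,0,0,0,0.06,0,0,0,0,0,0,0.06]'
python3 tgt.py 0 -.145 -.0065 .11
```

```text
clock: 33.1
tool_pos: [0.4239, 0.0163, 0.2901]
orientation: [160.8, 89.6, -10.8]
force: [0.3, -0.2, -0.3]
opening: 0.0599
now jig x,y,tipz -0.1405 -0.0053 0.1121
turn [-0.11 -0.33 -0.12] shift after turn(mm) [2.1 1.2 4.5] | shift before turn [2.  1.2 4.5] head -171.56 F [ 0.3 -0.2 -0.3] open 0.0599 t 33.1 P [0.4239 0.0163 0.2901]
```

```bash
python3 -m inch '[0,0.001,-0.015,0,0,0,0.06,0,0,-0.012,0,0,0,0.06,0,0,-0.012,0,0,0,0.06,0,0,-0.012,0,0,0,0.06,0,0,-0.012,0,0,0,0.06,0,0,-0.012,0,0,0,0.06]'
python3 tgt.py 0 -.03 -.0065 .11
```

```text
clock: 33.85
tool_pos: [0.5049, 0.0276, 0.2941]
orientation: [176.4, 89.3, 4.9]
force: [-1.1, 0.3, -0.5]
opening: 0.0595
now jig x,y,tipz -0.0587 -0.0062 0.1161
turn [-0.07 -0.66 -0.04] shift after turn(mm) [  6.1   0.3 -28.7] | shift before turn [  6.4   0.3 -28.6] head -171.52 F [-1.1  0.3 -0.5] open 0.0595 t 33.85 P [0.5049 0.0276 0.2941]
```

```bash
python3 -m inch '[0.003,0,-0.01,0,-0.6,0,0.06,0,0,-0.01,0,0,0,0.06,0,0,-0.01,0,0,0,0.06,0,0,-0.008,0,0,0,0.06,0,0,0,0,0,0,0.06,0,0,0,0,0,0,0.06,0,0,0,0,0,0,0.06,0,0,0,0,0,0,0.06]'
python3 -c "
from h import *
snap('wrist','w14.png')"
python3 tgt.py 0 .033 -.0065 .087
```

```text
clock: 34.85
tool_pos: [0.5452, 0.0335, 0.2906]
orientation: [58.2, 89.9, -113.4]
force: [1.4, -0.1, -0.6]
opening: 0.0601
now jig x,y,tipz -0.0179 -0.0063 0.1126
turn [-0.09  0.03 -0.04] shift after turn(mm) [ 25.6   0.2 -50.9] | shift before turn [ 25.6   0.1 -50.9] head -171.54 F [0.1 0.  0.5] open 0.06 t 34.9 P [0.5452 0.0336 0.2906]
```

View pics/w14.png

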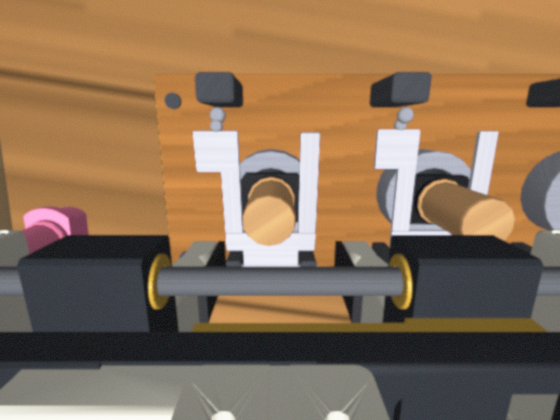

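```bash
python3 -m inch '[0,0,-0.026,0,0,0,0.06,0,0,-0.025,0,0,0,0.06,0.012,0,0,0,0,0,0.06,0.012,0,0,0,0,0,0.06,0.006,0,0,0,0,0,0.06,0.006,0,0,0,0,0,0.06,0.006,0,0,0,0,0,0.06,0,0,0,0,0,0,0.06]'
python3 tgt.py 0 .033 -.0065 .0605
```

```text
clock: 35.9
tool_pos: [0.5948, 0.0409, 0.2472]
orientation: [108.6, 90.0, -62.9]
force: [-0.4, -0.1, 0.6]
opening: 0.0602
now jig x,y,tipz 0.0322 -0.0063 0.0692
turn [-0.05 -0.01 -0.03] shift after turn(mm) [ 8.7  0.2 -0.8] | shift before turn [ 8.7  0.2 -0.8] head -171.5 F [-0.4 -0.1  0.6] open 0.0602 t 35.9 P [0.5948 0.0409 0.2472]
```

```bash
python3 -m inch '[0.004,0,0,0,0,0,0.06,0.004,0,0,0,0,0,0.06,0.003,0,0,0,0,0,0.06,0.003,0,0,0,0,0,0.06,0.002,0,0,0,0,0,0.06]'
python3 tgt.py 0 .033 -.0065 .0605
```

```text
clock: 36.52
tool_pos: [0.595, 0.041, 0.2382]
orientation: [161.5, 89.7, -9.7]
force: [-9.6, 1.6, 21.9]
opening: 0.0604
now jig x,y,tipz 0.0324 -0.0063 0.0602
turn [ 0.17 -0.25 -0.08] shift after turn(mm) [-0.3  0.2 -0.6] | shift before turn [-0.3  0.2 -0.6] head -171.28 F [-9.6  1.6 21.9] open 0.0604 t 36.52 P [0.595  0.041  0.2382]
```

```bash
python3 -m inch '[-0.02,0,0,0,0,0,0.06,-0.04,0,0,0,0,0,0.06,-0.05,0,0,0,0,0,0.06,-0.05,0,0,0,0,0,0.06,0,0.055,0.02,0,0,0,0.0,0,0.055,0.02,0,0,0,0.0,0,0.055,0.02,0,0,0,0.0,0,0.04,0.01,0,0,0,0.0,0,0,0,0,0,0,0.0,0,0,0,0,0,0,0.0]'
python3 - <<'E'
from h import *
import pickle
s=snap('wrist','w15.png');pickle.dump(s,open('w15.pkl','wb'));C=cloud(s)
X=np.array([np.cos(np.radians(8.55)),np.sin(np.radians(8.55)),0]);Y=np.array([-X[1],X[0],0])
for b in([.5622,.0424,0],[.58,-.0763,0]):
  D=C-np.array(b);x=D@X;y=D@Y;z=C[...,2]
  for x0 in(.02,.04):
    for y0 in(.026,-.026):
      m=(abs(x-x0)<.006)&(abs(y-y0)<.004)&(z<.15);print(x0,y0,m.sum(),np.median(z[m]).round(4))
  m=(np.hypot(x,y)<.012)&(z<.14)&(z>.07);print('top',np.median(z[m]))
go([.58,-.28,.3],188.55)
E
```

```text
clock: 37.78
tool_pos: [0.5541, -0.1774, 0.4012]
orientation: [142.4, 89.9, -28.8]
force: [-0.3, 0.7, 0.3]
opening: 0.0055
0.02 0.026 129 0.06
0.02 -0.026 277 0.0404
0.04 0.026 185 0.0595
0.04 -0.026 181 0.0592
top 0.1109111685648923
0.02 0.026 119 0.0602
0.02 -0.026 155 0.0597
0.04 0.026 188 0.0594
0.04 -0.026 166 0.0596
top 0.11083987602764211
turn [ 0.28 -0.09 -0.08] shift after turn(mm) [101.2 105.6 -10.3] | shift before turn [101.3 105.5  -9.6] head -171.17 F [-0.3 -0.5 -0. ] open 0.0029 t 37.83 P [ 0.5541 -0.1771  0.4012]
```

View pics/w15.png

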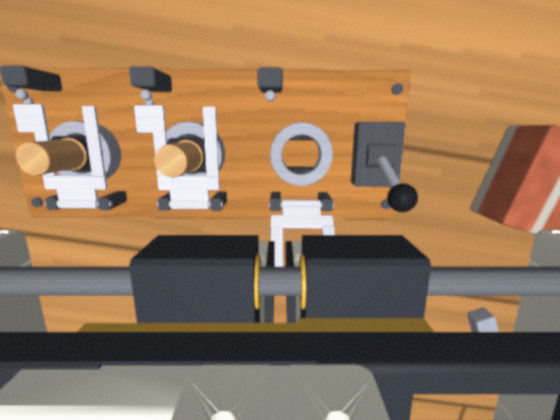

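```bash
cat > tc.py <<'E'
from h import *
import sys
piv=np.array([.6104,-.2786,0]);X=np.array([np.cos(np.radians(8.55)),np.sin(np.radians(8.55)),0]);Y=np.array([-X[1],X[0],0])
x,y,z=map(float,sys.argv[1:4]);P,C,o=cur()
print('now rel pivot',((P-piv)@X).round(4),((P-piv)@Y).round(4),(P[2]-.178).round(4))
go(piv+X*x+Y*y+[0,0,z+.178],188.55)
E
python3 - <<'E'
from h import *
import pickle
s=pickle.load(open('w15.pkl','rb'));C=cloud(s)
piv=np.array([.6104,-.2786,0]);X=np.array([np.cos(np.radians(8.55)),np.sin(np.radians(8.55)),0]);Y=np.array([-X[1],X[0],0])
p=pt(s,403,197);print(p,(p-piv)@X,(p-piv)@Y)
p=pt(s,540,180);print('brick',p,(p-piv)@X,(p-piv)@Y)
b=np.array([.598,-.1945,0]);s=pickle.load(open('w5.pkl','rb'));D=cloud(s)-b;x=D@X;y=D@Y;z=D[...,2]
m=(x<-.06)&(x>-.14)&(abs(y)<.05)&(z>.07)&(z<.18);print('keeper2 max',np.percentile(z[m],99),x[m].min())
E
python3 tc.py -.08 -.005 .102
```

```text
[ 0.58289699 -0.2781395   0.12833934] -0.027128892651900906 0.004544323922718951
brick [ 0.61229862 -0.44213728  0.06473469] -0.02243596840032851 -0.16200207698060523
keeper2 max 0.14498495631999148 -0.11585639688625825
now rel pivot -0.0406 0.1087 0.2232
turn [ 0.28 -0.09 -0.08] shift after turn(mm) [121.2 113.7  39.4] | shift before turn [121.3 113.3  40.2] head -171.17 F [-0.3 -0.5 -0. ] open 0.0029 t 37.83 P [ 0.5541 -0.1771  0.4012]
```

```bash
python3 -m inch '[0,0.055,0.02,0,0,0,0,0,0.055,0.022,0,0,0,0,0,0,0,0,0,0,0,0.04,0,0,0,0,0,0,0.04,0,0,0,0,0,0,0.035,0,0,0,0,0,0,0,0,0,0,0,0,0,0,0,0,0,0,0,0]'
python3 tc.py -.08 -.003 .102; python3 -c "
from h import *
snap('wrist','w16.png')"
```

```text
clock: 38.83
tool_pos: [0.5348, -0.2861, 0.285]
orientation: [153.6, 89.7, -16.7]
force: [-0.4, 0.3, -0.6]
opening: 0.0002
now rel pivot -0.0759 0.0038 0.107
turn [ 1.08 -0.3  -0.14] shift after turn(mm) [5.  6.8 4.1] | shift before turn [5.  6.7 4.3] head -170.37 F [-0.4  0.3 -0.6] open 0.0002 t 38.83 P [ 0.5348 -0.2861  0.285 ]
```

View pics/w16.png

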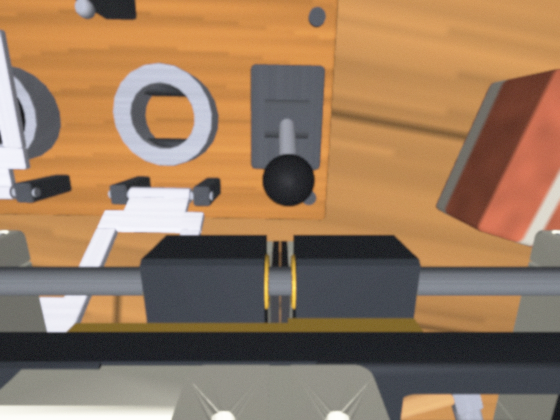

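```bash
python3 -m inch '[0.005,0.003,0,1,0,0,0,0,0,-0.012,0,0,0,0,0,0,-0.012,0,0,0,0,0,0,-0.012,0,0,0,0,0,0,-0.012,0,0,0,0,0,0,-0.012,0,0,0,0]'
python3 tc.py .015 0 .104
```

```text
clock: 39.62
tool_pos: [0.5992, -0.2799, 0.284]
orientation: [156.2, 89.4, -15.3]
force: [-1.1, -0.5, 0.7]
opening: 0.0006
now rel pivot -0.0113 0.0004 0.106
turn [ 0.   -0.55 -0.24] shift after turn(mm) [  2.    0.4 -26.3] | shift before turn [  2.2   0.3 -26.3] head -171.45 F [-1.1 -0.5  0.7] open 0.0006 t 39.62 P [ 0.5992 -0.2799  0.284 ]
```

```bash
python3 -m inch '[0.002,0,-0.008,0,0,0,0,0,0,-0.007,0,0,0,0,0,0,-0.005,0,0,0,0,0,0,-0.004,0,0,0,0]'
python3 tc.py .015 0 .104
```

```text
clock: 40.12
tool_pos: [0.6247, -0.2758, 0.2807]
orientation: [156.3, 89.5, -15.2]
force: [-2.3, -0.4, -0.3]
opening: 0.0003
now rel pivot 0.0146 0.0006 0.1027
turn [ 0.   -0.43 -0.19] shift after turn(mm) [-1.3  0.6 -0.4] | shift before turn [-1.3  0.6 -0.5] head -171.45 F [-2.3 -0.4 -0.3] open 0.0003 t 40.12 P [ 0.6247 -0.2758  0.2807]
```

Push on in 2–3 mm steps until the stop.

```bash
python3 -m inch '[0,0,-0.003,0,0,0,0,0,0,-0.002,0,0,0,0]'
python3 tc.py .018 0 .104
python3 -m inch '[0,0,-0.002,0,0,0,0,0,0,-0.002,0,0,0,0]'
python3 tc.py .018 0 .104
```

```text
clock: 40.38
tool_pos: [0.6266, -0.2758, 0.2804]
orientation: [47.2, 89.9, -124.3]
force: [-7.7, 0.2, 5.0]
opening: 0.0004
now rel pivot 0.0165 0.0003 0.1024
turn [-0.05  0.09 -0.1 ] shift after turn(mm) [-1.6  0.3 -1.5] | shift before turn [-1.6  0.3 -1.5] head -171.5 F [-7.7  0.2  5. ] open 0.0004 t 40.38 P [ 0.6266 -0.2758  0.2804]
clock: 40.62
tool_pos: [0.6278, -0.2759, 0.2806]
orientation: [2.1, 89.5, -169.5]
force: [-5.9, -0.7, 3.0]
opening: 0.0006
now rel pivot 0.0176 0.0001 0.1026
turn [-0.12  0.48 -0.02] shift after turn(mm) [-1.4  0.1 -0.4] | shift before turn [-1.4  0.1 -0.4] head -171.57 F [-5.9 -0.7  3. ] open 0.0006 t 40.62 P [ 0.6278 -0.2759  0.2806]
```

```bash
python3 -m inch '[0,0,-0.003,0,0,0,0,0,0,-0.003,0,0,0,0]'
python3 tc.py .018 0 .104
python3 -m inch '[0,0,-0.004,0,0,0,0,0,0,-0.004,0,0,0,0]'
python3 tc.py .018 0 .104
```

```text
clock: 40.88
tool_pos: [0.6297, -0.2759, 0.2806]
orientation: [-5.2, 88.9, -176.8]
force: [-10.4, 0.1, 5.6]
opening: 0.0003
now rel pivot 0.0195 -0.0002 0.1026
turn [-0.2   1.06  0.1 ] shift after turn(mm) [-1.4 -0.2  1.5] | shift before turn [-1.4 -0.2  1.5] head -171.65 F [-10.4   0.1   5.6] open 0.0003 t 40.88 P [ 0.6297 -0.2759  0.2806]
clock: 41.12
tool_pos: [0.6323, -0.276, 0.2806]
orientation: [-7.5, 88.1, -179.2]
force: [-13.3, -0.9, 7.9]
opening: 0.0001
now rel pivot 0.022 -0.0007 0.1026
turn [-0.31  1.87  0.25] shift after turn(mm) [-1.4 -0.7  4. ] | shift before turn [-1.3 -0.7  4. ] head -171.76 F [-13.3  -0.9   7.9] open 0.0001 t 41.12 P [ 0.6323 -0.276   0.2806]
```

```bash
python3 -m inch '[0,0,0.02,0,0,0,0,0,0,0.03,0,1,0,0,0,0,0.03,0,0,0,0,-0.04,0,0,0,0,0,0,-0.05,0,0,0,0,0,0,-0.04,0,0,0,0,0,0,0,-0.05,0,0,0,0,0,0,-0.03,0,0,0,0,0,0,0,0,0,0,0,0,0,0,0,0,0,0,0]'
python3 - <<'E'
from h import *
s=snap('wrist','w17.png')
snap('side','side2.png');snap('top','top2.png')
import pickle;pickle.dump(s,open('w17.pkl','wb'))
go([.5,-.2,.4],188.55)
E
```

```text
clock: 42.38
tool_pos: [0.5414, -0.2082, 0.4214]
orientation: [-20.9, 89.8, 167.3]
force: [0.7, -0.6, -0.5]
opening: 0.0004
turn [-0.48  0.23  0.08] shift after turn(mm) [ 20.8 -14.7  39.6] | shift before turn [ 21.  -14.4  39.7] head -171.93 F [0.5 0.2 0.3] open 0.0001 t 42.52 P [ 0.5414 -0.2087  0.4208]
```

View pics/w17.png

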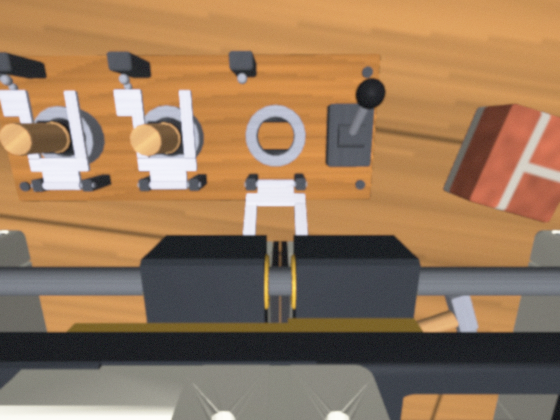

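View pics/side2.png

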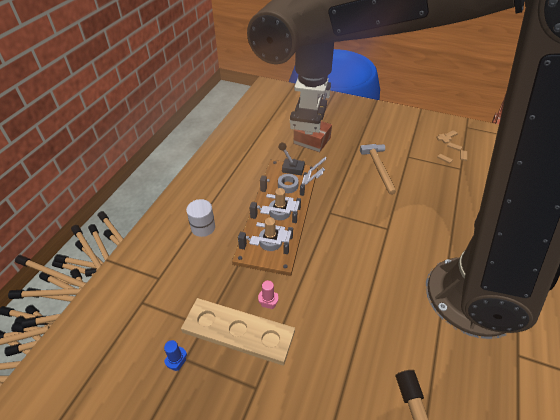

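View pics/top2.png

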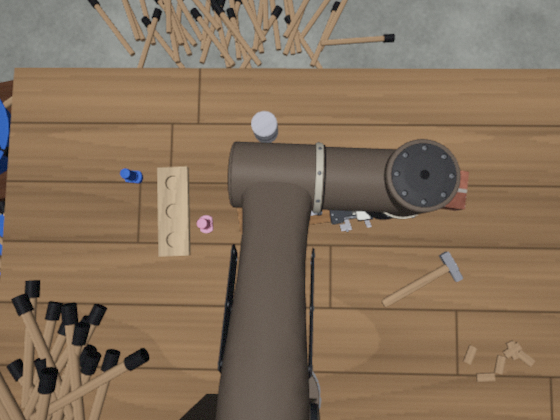

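Run:
```python
from h import *
import pickle
s=pickle.load(open('w17.pkl','rb'));C=cloud(s)
piv=np.array([.6104,-.2786,0]);X=np.array([np.cos(np.radians(8.55)),np.sin(np.radians(8.55)),0]);Y=np.array([-X[1],X[0],0])
m=(s['color'].max(2)<60)&(C[...,2]>.09)&(C[...,2]<.14);D=C[m]-piv
print(m.sum(),[(D@a).min().round(4) for a in(X,Y)],[(D@a).max().round(4) for a in(X,Y)],D[:,2].max())
for b in([.5622,.0424,0],[.58,-.0763,0]):
  D=C-np.array(b);x=D@X;y=D@Y;z=C[...,2]
  print([np.median(z[(abs(x-.036)<.007)&(abs(y-.034)<.008)&(z<.15)]).round(4), np.median(z[(np.hypot(x,y)<.012)&(z<.14)&(z>.07)]).round(4)])
```

```text
619 [np.float64(0.0263), np.float64(-0.009)] [np.float64(0.0499), np.float64(0.013)] 0.12584754162679618
[np.float64(0.0597), np.float64(0.1108)]
[np.float64(0.0597), np.float64(0.1108)]
```

```bash
python3 -c "
from h import *
print(ctrl.close_job())"
```

```text
the job is handed in; nothing more can be done
None
```

I finished the job and handed it in at about 42.5 s on the robot's clock; the hand-in gave no verdict. Two handles were present. They now sit in sockets 1 and 0, each with its keeper pressed shut. After that I pushed the clutch lever over to its far stop.

- **Handles:** both tops measured about 110.8 mm above the bench, against 111 mm expected when fully home. Both dropped past the flats without any rotary search.
- **Keepers:** both pads measured about 60 mm above the bench in the last pictures, against 60.5 mm expected when shut. Each pad took 22–24 N before I released it, and both stayed down after the gripper left. Keeper 2, over the empty socket, is still standing open.
- **Clutch:** the ball's centre measured about 38 mm beyond the pivot and 112 mm above the bench, which matches the far stop.
- **Bystanders:** the brick, tin, mallet and the two coloured look-alikes showed no visible change in the last side and top pictures. The arm hid part of the brick in the top picture.

One picture of socket 0 read 40 mm at a single point on a keeper prong where I expected 60 mm. The handle hid that point from the camera, and the prong and pad read about 60 mm everywhere else. The carrier board was knocked about 2 cm aside between the two picks, so I measured the second handle again before grasping it.

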